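Reload the tall cells into the sprung pack cradle

TASK

One tall battery cell already stands in the cream pack cradle. Add the other two tall cells from the bench, so that all three stand upright in one neat row, wide faces together, tight against the fixed end plate, with the sprung pressure plate pushed back so that it clamps the row from the other end. Do not drop the cells or tip them over, and leave the short cell, the wrench and the jar where they are.

Things in the scene. Friction and masses are not known exactly. Their poses are not given: they have to be found in the camera images.
- cell_a: Battery cell, upright grey plastic block with black top: 36 mm thick (its x), 55 mm wide (its y), 98 mm tall, plus two metal terminals (12 mm across, 6 mm high) on top at y = +-15 mm; 0.35 kg. Origin: centre of the underside, z up. This one already stands loose in the cradle, up to 5 mm off the fixed end plate; same after a half turn. For the row, hold it across the 55 mm width near the top: its 36 mm-apart faces meet the neighbours.
- cell_b: As cell_a, but starts standing loose on the bench.
- cell_c: As cell_b.
- short_cell: Bystander: a cell of the same look and footprint (36 x 55 mm) but only 62 mm tall (plus terminals). It does not belong in this pack. Origin at the centre of the underside.
- cradle: Cream cradle bolted to the bench, base 204 x 86 x 6 mm, origin at the centre of its underside, x along the row, y across it. Two side rails, 18 mm high over the floor and 5 mm thick, run along the row with inner faces at y = +-30.5 mm (3 mm free each side of a cell). The aluminium block at its +x end carries the springs.
- row_home (a point): Where the inner face of the cradle's fixed end plate meets its floor (6 mm above the bench), on the row's centre line. x points along the row from the fixed end plate to the pressure plate, y across, z up. The fixed end plate is 12 mm thick, 74 mm wide, 60 mm high over the floor. Three cells in a tight row have their centres at x = 18, 54 and 90 mm.
- pressure_plate (a joint): Travel (m) of the sprung white nylon pressure plate along the row's +x: 0 at rest, 0.045 fully back. At rest its face is 92 mm from the fixed end plate: two cells go in with 20 mm to spare, a third needs 0.016 of travel. The spring pushes it to -x with 4 N at 0, 5.5 N at 0.016; the nylon is slippery.
- plate_lip (a point): Top edge of the pressure plate's flared lip, mid-width. The plate is 50 mm wide; its upright face reaches 38 mm over the cradle's floor; above that the lip flares away to +x, 30 mm out over a further 52 mm of height. The lower edge of a cell pushed straight down on the lip, beside the row, drives the plate back (under 10 N).
- wrench: Bystander: steel wrench, 160 mm long, lying on the bench. Origin at its middle, x along it.
- jar: Bystander: closed glass jar, 48 mm across, 55 mm tall. Origin at the centre of its underside.
Things that resemble listed ones, but are neither listed nor needed, are in the scene too. What is shaped like the cell_b but red or yellow is not meant.

How it is judged (in metres and radians):
At the end, for the whole second after the job is handed in: All three tall cells, in any order, at rest upright (0.06 rad) on the cradle floor (4 mm), on its centre line (6 mm), square to it (0.1 rad), centres 14 to 95 mm from the fixed end plate (gaps 5 mm at most in total), pressure plate pushed back over 12 mm (x of cell_a in the frame of row_home between 0.014 and 0.095 m and y of cell_a in the frame of row_home between -0.006 and 0.006 m and z of cell_a in the frame of row_home between -0.004 and 0.004 m and angle between each of cell_a, cell_b, cell_c's own z axis and vertical below 0.06 rad and angle between the x axis of each of cell_a, cell_b, cell_c and the x axis of row_home, either way round below 0.1 rad and linear speed of each of cell_a, cell_b, cell_c below 0.02 m/s and x of cell_b in the frame of row_home between 0.014 and 0.095 m and y of cell_b in the frame of row_home between -0.006 and 0.006 m and z of cell_b in the frame of row_home between -0.004 and 0.004 m and x of cell_c in the frame of row_home between 0.014 and 0.095 m and y of cell_c in the frame of row_home between -0.006 and 0.006 m and z of cell_c in the frame of row_home between -0.004 and 0.004 m and value of joint pressure_plate above 0.012 m); the robot touches nothing.
It fails at once if the short cell, the wrench or the jar is moved by more than 25 mm (distance of any of short_cell, wrench, jar from where it was at the start of the episode above 0.025 m).
It fails at once if a tall cell is tipped over (more than 0.8 rad) (angle between any of cell_a, cell_b, cell_c's own z axis and vertical above 0.8 rad).
It fails at once if a tall cell is dropped (falls freely faster than 0.7 m/s, that is from about 25 mm) ((linear speed of cell_a above 0.7 m/s and contact force between cell_a and anything else below 0.05 N) or (linear speed of cell_b above 0.7 m/s and contact force between cell_b and anything else below 0.05 N) or (linear speed of cell_c above 0.7 m/s and contact force between cell_c and anything else below 0.05 N)).
It also fails if it takes over 58 s, if anything falls off the work surface, if the arm or the gripper's body presses on something with over 40 N, if the wrist force passes 120 N, or if a joint passes its speed limit or range.

ROBOT

A 6-joint arm with a two-finger parallel gripper is mounted at the origin on the work surface. World frame = base frame: x ahead of the robot, y to its left, z up, the work surface at z = 0. Lengths are in mm, angles in degrees, forces in N, time in s.
With the tool pointing down it reaches from about 275 to 825 mm from the base axis. Payload 5.2 kg.
Tool frame: the origin (TCP) lies on the centre line of the jaws, within the pads' length; the fingertips stand 19 mm ahead of it and the grasp point (between the pads) is the TCP; z points along the fingers, x is the direction in which the jaws open and shut, and the axes are right-handed (so a half turn about z gives the same grasp; the last joint's range is limited). The gripper opens to 93 mm and grips with 3 to 60 N. Pads are 15 mm wide; open, the fingers measure 128 mm over their backs; the gripper's body (75 mm by 188 mm) begins 65 mm behind the grasp point.
Start: joints at [53.297, 14.817, 87.949, -0, 77.235, -11.62], TCP at [233.151, 498.142, 237.653] pointing down, gripper open.
Joint ranges: [-179.93, 179.93], [-52.35, 119.4], [10.71, 147.94], [-69.91, 249.91], [12.55, 155.21], [-178.61, 178.61]. Speed limits (degrees/s): [147.25, 147.25, 180, 180, 180, 180].

INTERFACE

Orientations are given as a 3x3 rotation matrix whose columns are the frame's x, y, z axes.
In Python, from bench import telemetry, eyes, workorder gives the robot as it stands.
- The arm moves only by the tool move_arm, never from a script. Its argument "commands" is a list of rows, each an object of numbers: "tx", "ty", "tz": the shift along the tool's x, y, z in units of 30 mm (1.0 is 30 mm); "rx", "ry", "rz": the turn, a rotation vector about the tool's x, y, z in degrees; "claw": the opening, from -1 (shut) to 1 (fully open), so that 0 is half open. In form: [{"tx": .., "ty": .., "tz": .., "rx": .., "ry": .., "rz": .., "claw": ..}, ...]. A call has 1 to 12 rows; each row is the pose to reach, as a shift and turn from the pose commanded when the call began, along the tool's axes at that moment; what a row does not reach only later rows make up. A row lasts 1/10 s, in which the tool goes at most 50 mm and 8.59 degrees, less where a joint would pass 70% of its speed; a pose out of reach is approached as far as the arm can. A call with a gripper value outside its range is refused whole. The fingers move at their own pace and stop on an object; "squeeze" is the grip in N (left out, the last holds). Time passes only in rows, so rows that repeat a pose let the fingers close. It gives the time, the measured TCP pose, the force and the opening at its end, in the units of the state.
- telemetry.state(): the state, without advancing time (a new reading comes with each control period).
- eyes.capture(name): name is "scene" or "top" or "wrist"; returns a dict with "color" (384x512x3 uint8, red, green, blue), "range_z" (384x512 float32, mm along the optical axis (not along the pixel's ray), 0 where there is no reading), "fov_y" (degrees; the focal length in pixels is half the picture's height over the tangent of half this angle, whatever the lens; pixels are square), "cx", "cy" (the principal point, pixels), "R" (3x3) and "t" (3): a world point X has camera coordinates R X + t; the wrist camera has in their place "tool_from_camera" (4x4, takes a point from camera to tool coordinates, whose origin is the TCP and whose axes are the tool frame's). Camera axes: x right, y down, z forward; pixel columns grow to the right and rows downward; lengths in mm; the calibration is good to about 2 mm. The wrist camera is an equidistant fisheye: a pixel r from the principal point sees the ray r / f radians off the axis. A picture is of the moment at which its call begins: read the wrist's pose just before it.
- workorder.finish_job(): hands the job in, once; it reports no verdict.
The state is a dict: "clock": time; "joint_positions": joint angles; "joint_vel": joint speeds; "tau": joint torques, N m; "ee_pos": TCP position; "orientation": TCP orientation; "ft_force": force on the tool from outside, world axes, zero at the start; "ft_torque": the same for the moment, N m; "finger_gap": finger opening in mm.
Only numpy, scipy, OpenCV 4.12 (cv2) and the standard library are available. Lean on these libraries where they do the work, as an engineer would, in place of code of your own. Each camera call takes 0.05 s, during which the arm holds its last target.

## Working session

There is one attempt and no reset: what is moved stays moved. The work goes in short steps, Python scripts to look and compute and a tool call to move; the robot and the scene stay as the last step left them, time stands still between calls to the robot, and variables do not carry over. Pictures are saved under pics/ and viewed, and the job is handed in when it is done.

Besides the shell and the picture viewer there is one more tool, called after ">>>" as name(argument=value, ...) on one line, values as JSON. move_arm: Moves the arm, as the interface text tells. Its arguments: {"type":"object","properties":{"commands":{"type":"array","items":{"type":"object","properties":{"tx":{"type":"number"},"ty":{"type":"number"},"tz":{"type":"number"},"rx":{"type":"number"},"ry":{"type":"number"},"rz":{"type":"number"},"claw":{"type":"number"}}}},"squeeze":{"type":"number"}},"required":["commands"]}

```bash
ls; mkdir -p pics
cat > h.py <<'E'
import numpy as np, cv2
from bench import telemetry, eyes, workorder
def cap(n,fn=None):
    s=telemetry.state(); c=eyes.capture(n)
    if fn: cv2.imwrite('pics/'+fn,cv2.cvtColor(c['color'],cv2.COLOR_RGB2BGR))
    return s,c
def f(c): return c['color'].shape[0]/2/np.tan(np.radians(c['fov_y'])/2)
E
python3 - <<'E'
from h import *
s=telemetry.state(); print(s)
for n in ['scene','top','wrist']:
    s,c=cap(n,n+'0.png'); print(n,{k:v for k,v in c.items() if k not in('color','range_z')}, (c['range_z']>0).mean())
    np.savez(''+n+'0.npz',**c)
E
```

```text
pics
{'clock': 0.0, 'joint_positions': array([ 5.32963382e+01,  1.48598198e+01,  8.80095173e+01, -1.01021149e-03,
        7.72331529e+01, -1.16183769e+01]), 'joint_vel': array([ 0.03163768,  0.07398041,  0.01609839,  0.00640826, -0.14750135,
       -0.0757979 ]), 'tau': array([ 1.11183010e-03, -4.37308359e+01, -2.84002501e+01,  7.19853700e-02,
        4.14220628e-02, -1.37883821e-04]), 'ee_pos': array([232.85408722, 497.73065471, 236.82332716]), 'orientation': array([[ 4.23962365e-01,  9.05679192e-01, -1.05532920e-03],
       [ 9.05678105e-01, -4.23963540e-01, -1.44441470e-03],
       [-1.75559744e-03, -3.43411080e-04, -9.99998400e-01]]), 'ft_force': array([ 0.25623178,  0.44851694, -0.41128017]), 'ft_torque': array([-0.02452218, -0.02233359, -0.0088137 ]), 'finger_gap': 93.33554757770996}
scene {'fov_y': 46.91291049248615, 'cx': 251.98165532690035, 'cy': 192.86602728755963, 'R': array([[ 0.52876447,  0.84876033,  0.0037479 ],
       [ 0.65558772, -0.40560841, -0.63693529],
       [-0.53908522,  0.33924583, -0.77090816]]), 't': array([-290.75974498, -365.19836545, 1490.49815046])} 0.9961700439453125
top {'fov_y': 53.934081890145336, 'cx': 257.6430591656204, 'cy': 188.85634538667867, 'R': array([[-0.01807064, -0.99973402,  0.0143295 ],
       [-0.99013493,  0.01590177, -0.13921194],
       [ 0.13894705, -0.01670378, -0.99015893]]), 't': array([-10.72093207, 588.26279994, 934.97175301])} 0.9961649576822916
wrist {'fov_y': 65.70646984690485, 'cx': 255.74425403114515, 'cy': 194.9554694663264, 'tool_from_camera': array([[ 9.99998819e-01, -1.41964659e-03,  5.87936732e-04,
        -8.58395310e-01],
       [ 1.19751529e-03,  9.59788479e-01,  2.80721643e-01,
        -7.99885529e+01],
       [-9.62820426e-04, -2.80720608e-01,  9.59789046e-01,
        -1.46756045e+02],
       [ 0.00000000e+00,  0.00000000e+00,  0.00000000e+00,
         1.00000000e+00]])} 0.9961446126302084
```

View pics/scene0.png

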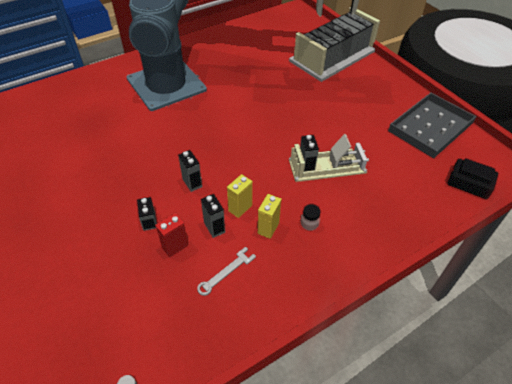

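View pics/top0.png

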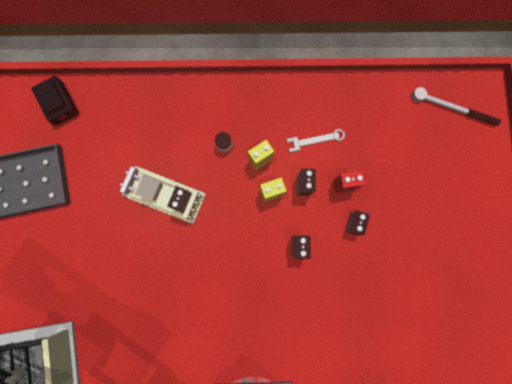

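View pics/wrist0.png

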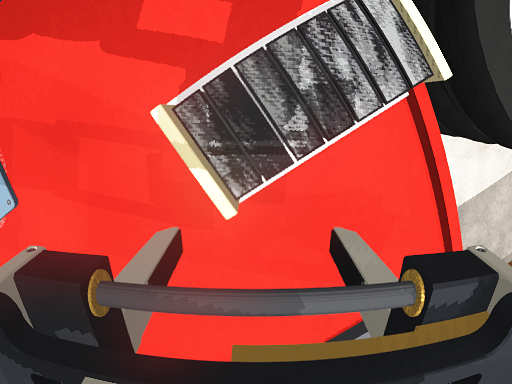

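The scene shows three black cells at about (190,170), (212,215) and (147,213), where the last looks shorter. The cradle is at (330,160) with cell_a in it. In the top view the cells are at (301,247), (307,181) and (358,222), and the cradle is at (163,194). Next I'll measure positions and heights.

```bash
cat >> h.py <<'E'
def world(c):
    F=f(c); z=c['range_z'].astype(float); h,w=z.shape
    v,u=np.mgrid[0:h,0:w]
    P=np.stack([(u-c['cx'])/F*z,(v-c['cy'])/F*z,z],-1)
    W=(P-c['t'])@c['R']   # R^T (P-t)
    W[z==0]=np.nan
    return W
def ray(c,u,v):
    F=f(c); d=np.array([(u-c['cx'])/F,(v-c['cy'])/F,1.])
    return -c['R'].T@c['t'], c['R'].T@d
def onplane(c,u,v,z):
    o,d=ray(c,u,v); return o+d*(z-o[2])/d[2]
def tri(c1,p1,c2,p2):
    o1,d1=ray(c1,*p1); o2,d2=ray(c2,*p2)
    s=np.linalg.lstsq(np.stack([d1,-d2],1),o2-o1,rcond=None)[0]
    a=o1+d1*s[0]; b=o2+d2*s[1]; return (a+b)/2, np.linalg.norm(a-b)
E
python3 - <<'E'
from h import *
for n in ['top','scene']:
    c=dict(np.load(n+'0.npz')); W=world(c); col=c['color'].astype(int)
    print(n,'table z',np.nanmedian(W[...,2][(col[...,0]>120)&(col[...,1]<60)]))
    H=(W[...,2]>25)&(W[...,2]<130)&(np.hypot(W[...,0],W[...,1])<830)&(np.hypot(W[...,0],W[...,1])>200)
    k,l,st,ce=cv2.connectedComponentsWithStats(H.astype(np.uint8),connectivity=4)
    for i in range(1,k):
        if st[i,4]>40:
            m=l==i; z=W[m]; t=z[z[:,2]>np.percentile(z[:,2],90)-15]
            print(i,st[i],'maxz',np.percentile(z[:,2],[50,90,97]).round(1),'xy',np.median(t,0).round(0),'col',np.median(col[m],0))
for n,x in [('top',(110,110,400,270)),('scene',(120,110,390,310))]:
    c=np.load(n+'0.npz')['color'][x[1]:x[3],x[0]:x[2],::-1]
    im=cv2.resize(c,None,fx=2.7,fy=2.7,interpolation=cv2.INTER_CUBIC); cv2.imwrite('pics/%s_z.png'%n,im)
E
```

```text
top table z 1.0825942155494936
1 [215 132  18  19 270] maxz [55.4 58.1 59.4] xy [716.  67.  56.] col [75. 44. 42.]
2 [248 140  26  28 461] maxz [ 98.3 102.3 105.5] xy [674. -28.  99.] col [212. 204.  92.]
3 [  3 164  63  51 227] maxz [30.6 33.2 34.4] xy [563. 500.  31.] col [88. 84. 86.]
4 [120 166  41  34 684] maxz [51.8 90.8 96.1] xy [597. 264.  88.] col [168. 157. 148.]
5 [297 168  19  27 451] maxz [ 98.3 101.9 105.4] xy [ 602. -143.   99.] col [76. 49. 45.]
7 [334 170  31  21 482] maxz [ 98.2 101.8 104.9] xy [ 601. -251.   99.] col [200.  58.  55.]
11 [260 177  26  24 413] maxz [ 98.6 102.5 105.7] xy [583. -57.  99.] col [218. 214.  95.]
17 [167 183  35  36 672] maxz [102.2 107.4 110.7] xy [560. 172. 105.] col [117. 105.  91.]
37 [347 210  23  25 403] maxz [62.4 66.4 69.4] xy [ 497. -274.   63.] col [74. 43. 42.]
40 [292 235  19  23 414] maxz [ 98.8 102.7 105.4] xy [ 440. -123.   99.] col [77. 46. 46.]
41 [   0  330   72   54 2809] maxz [102.2 110.8 114. ] xy [195. 494. 104.] col [91. 88. 72.]
scene table z 0.8604592228953472
2 [ 3  0 26  6 70] maxz [32.4 52.1 54.5] xy [-758. -31
[... 317 characters left out ...]
 maxz [46.3 87.1 94.4] xy [597. 261.  86.] col [152. 148. 138.]
16 [177 149  24  38 584] maxz [ 83.4 100.8 104.6] xy [ 444. -128.   99.] col [47.5 44.  42.5]
38 [226 174  26  38 700] maxz [ 82.1 100.4 103.6] xy [587. -61.  98.] col [130.5 109.   40. ]
41 [200 193  25  40 661] maxz [ 88.4 100.4 104.6] xy [ 605. -148.   98.] col [47. 41. 41.]
42 [257 194  24  39 657] maxz [ 89.2 100.6 104.2] xy [677. -33.  98.] col [144. 121.  45.]
43 [136 196  20  29 421] maxz [61.8 65.8 69.8] xy [ 501. -278.   63.] col [38. 31. 31.]
44 [301 203  19  22 328] maxz [53.6 57.  58.5] xy [719.  64.  55.] col [29. 27. 28.]
45 [155 213  32  39 802] maxz [ 85.2 100.4 104.5] xy [ 605. -255.   99.] col [107.  26.  25.]
```

View pics/top_z.png

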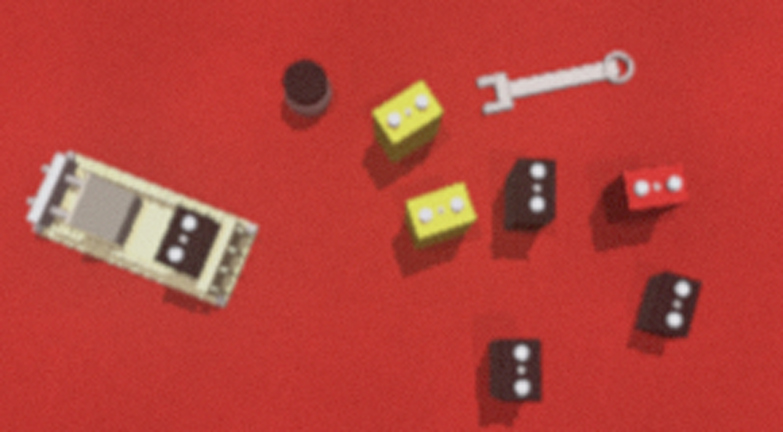

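View pics/scene_z.png

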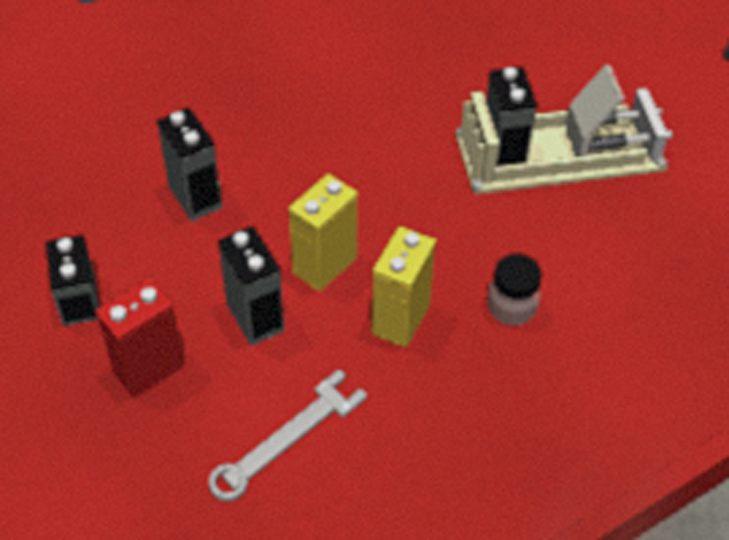

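Run:
```python
from h import *
C={n:dict(np.load(n+'0.npz')) for n in ['top','scene']}
def blobs(c,roi):
    x0,y0,x1,y1=roi; g=c['color'][y0:y1,x0:x1].min(-1)
    g=cv2.resize(g,None,fx=4,fy=4,interpolation=cv2.INTER_CUBIC)
    th=(g>135).astype(np.uint8)
    k,l,st,ce=cv2.connectedComponentsWithStats(th)
    return [(round((ce[i][0]+.5)/4-.5+x0,2),round((ce[i][1]+.5)/4-.5+y0,2),st[i,4]) for i in range(1,k) if st[i,4]>60]
R={'b':((292,235,312,260),(178,149,202,175)),'c':((298,167,318,195),(200,193,226,215)),'a':((166,185,194,210),(300,133,318,150)),'s':((347,210,371,236),(136,196,156,216))}
for k,(r1,r2) in R.items():
    b1=blobs(C['top'],r1); b2=blobs(C['scene'],r2); print(k,b1,b2)
    if len(b1)==2==len(b2):
        # top: sort by row (up=+x) ; scene: farther (row small) = smaller x
        b1=sorted(b1,key=lambda b:-b[1]); b2=sorted(b2,key=lambda b:b[1])
        P=[tri(C['top'],p[:2],C['scene'],q[:2]) for p,q in zip(b1,b2)]
        for p in P: print('  ',p[0].round(1),'miss',p[1].round(1))
        d=P[1][0]-P[0][0]; print('  mid',((P[0][0]+P[1][0])/2).round(1),'ang',np.degrees(np.arctan2(d[1],d[0])).round(1),np.linalg.norm(d).round(1))
```

```text
b [(np.float64(302.7), np.float64(240.19), np.int32(366)), (np.float64(302.97), np.float64(253.03), np.int32(383))] [(np.float64(185.22), np.float64(152.94), np.int32(243)), (np.float64(190.1), np.float64(159.86), np.int32(305))]
   [ 424.  -124.4  103.7] miss 0.4
   [ 454.  -125.   104.9] miss 1.1
  mid [ 439.  -124.7  104.3] ang -1.1 30.0
c [(np.float64(308.79), np.float64(172.79), np.int32(337)), (np.float64(308.53), np.float64(185.05), np.int32(343))] [(np.float64(208.71), np.float64(197.72), np.int32(300)), (np.float64(214.2), np.float64(206.49), np.int32(323))]
   [ 586.5 -143.6  103.7] miss 0.3
   [ 616.6 -145.3  104.1] miss 0.4
  mid [ 601.6 -144.4  103.9] ang -3.3 30.2
a [(np.float64(178.35), np.float64(195.13), np.int32(3920)), (np.float64(179.56), np.float64(192.17), np.int32(347)), (np.float64(177.43), np.float64(198.07), np.int32(64)), (np.float64(174.52), np.float64(203.68), np.int32(369))] [(np.float64(308.51), np.float64(136.35), np.int32(220)), (np.float64(311.06), np.float64(144.1), np.int32(268))]
s [(np.float64(362.39), np.float64(216.52), np.int32(343)), (np.float64(359.35), np.float64(227.94), np.int32(345))] [(np.float64(143.49), np.float64(199.96), np.int32(290)), (np.float64(144.65), np.float64(209.33), np.int32(315))]
   [ 481.9 -271.6   68.3] miss 0.1
   [ 510.2 -280.8   68.2] miss 0.1
  mid [ 496.1 -276.2   68.3] ang -17.9 29.7
```

```bash
cat >> h.py <<'E'
import json
def plan(tgt,ang,cmd,cang):
    """tool-down: shift in units + rz from commanded (cmd,cang) to target"""
    a=np.radians(cang); x=np.array([np.cos(a),np.sin(a),0]); y=np.array([np.sin(a),-np.cos(a),0]); z=np.array([0,0,-1.])
    d=np.array(tgt,float)-np.array(cmd,float)
    r=np.array([d@x,d@y,d@z])/30
    print('tx %.3f ty %.3f tz %.3f rz %.2f'%(*r,-(ang-cang)))
def st():
    s=telemetry.state(); R=s['orientation']
    print('t',round(s['clock'],2),'ee',s['ee_pos'].round(1),'ang %.2f tilt %.2f'%(np.degrees(np.arctan2(R[1,0],R[0,0])),np.degrees(np.arccos(-R[2,2]))),'F',s['ft_force'].round(1),'gap',round(s['finger_gap'],1)); return s
E
python3 - <<'E'
from h import *
C={n:dict(np.load(n+'0.npz')) for n in ['top','scene']}
P=[tri(C['top'],p,C['scene'],q)[0] for p,q in [((174.52,203.68),(308.51,136.35)),((179.56,192.17),(311.06,144.1))]]
d=P[1]-P[0]; print(P,sum(P)/2,np.degrees(np.arctan2(d[1],d[0])))
plan((580,215,230),-21,(233.151,498.142,237.653),64.917)
E
```

```text
[array([545.76601038, 178.87206224, 109.65753437]), array([573.12421248, 166.99835996, 109.90529025])] [559.44511143 172.9352111  109.78141231] -23.461270988560827
tx -3.647 ty 14.472 tz 0.255 rz 85.92
```

>>> move_arm(commands=[{"tx": -3.65, "ty": 14.47, "tz": 0.25, "rz": 85.9, "claw": 1}, {"tx": -3.65, "ty": 14.47, "tz": 0.25, "rz": 85.9, "claw": 1}, {"tx": -3.65, "ty": 14.47, "tz": 0.25, "rz": 85.9, "claw": 1}, {"tx": -3.65, "ty": 14.47, "tz": 0.25, "rz": 85.9, "claw": 1}, {"tx": -3.65, "ty": 14.47, "tz": 0.25, "rz": 85.9, "claw": 1}, {"tx": -3.65, "ty": 14.47, "tz": 0.25, "rz": 85.9, "claw": 1}, {"tx": -3.65, "ty": 14.47, "tz": 0.25, "rz": 85.9, "claw": 1}, {"tx": -3.65, "ty": 14.47, "tz": 0.25, "rz": 85.9, "claw": 1}, {"tx": -3.65, "ty": 14.47, "tz": 0.25, "rz": 85.9, "claw": 1}, {"tx": -3.65, "ty": 14.47, "tz": 0.25, "rz": 85.9, "claw": 1}, {"tx": -3.65, "ty": 14.47, "tz": 0.25, "rz": 85.9, "claw": 1}, {"tx": -3.65, "ty": 14.47, "tz": 0.25, "rz": 85.9, "claw": 1}])

```text
schema error: expected keys tx, ty, tz, rx, ry, rz, claw
```

```bash
cat >> h.py <<'E'
def wcap(fn):
    s=st(); c=eyes.capture('wrist'); c['ee_pos']=s['ee_pos']; c['ori']=s['orientation']
    cv2.imwrite('pics/'+fn+'.png',cv2.cvtColor(c['color'],cv2.COLOR_RGB2BGR)); np.savez(fn+'.npz',**c); return c
def wray(c,u,v):
    F=f(c); dx,dy=u-c['cx'],v-c['cy']; r=np.hypot(dx,dy); th=r/F
    d=np.array([dx/r*np.sin(th),dy/r*np.sin(th),np.cos(th)])
    T=c['tool_from_camera']; return c['ee_pos']+c['ori']@T[:3,3], c['ori']@T[:3,:3]@d
def wplane(c,u,v,z):
    o,d=wray(c,u,v); return o+d*(z-o[2])/d[2]
def wtri(c1,p1,c2,p2):
    o1,d1=wray(c1,*p1); o2,d2=wray(c2,*p2)
    s=np.linalg.lstsq(np.stack([d1,-d2],1),o2-o1,rcond=None)[0]
    a=o1+d1*s[0]; b=o2+d2*s[1]; return (a+b)/2, np.linalg.norm(a-b)
def wworld(c):
    F=f(c); z=c['range_z'].astype(float); h,w=z.shape; v,u=np.mgrid[0:h,0:w]
    dx,dy=u-c['cx'],v-c['cy']; r=np.hypot(dx,dy)+1e-9; th=r/F
    P=np.stack([dx/r*np.tan(th)*z,dy/r*np.tan(th)*z,z],-1)
    T=c['tool_from_camera']; P=P@T[:3,:3].T+T[:3,3]
    W=P@c['ori'].T+c['ee_pos']; W[z==0]=np.nan; return W
E
python3 - <<'E'
from h import *
c=wcap('w1')
E
```

```text
t 0.15 ee [232.9 497.8 237. ] ang 64.92 tilt 0.08 F [ 1.  -0.2 -0. ] gap 93.5
```

View pics/w1.png

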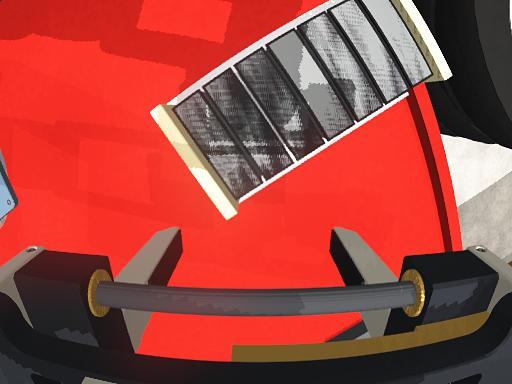

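The call was refused because every key must be given, so the arm did not move. The picture still shows only the decoy pack.

>>> move_arm(commands=[{"tx": -3.65, "ty": 14.47, "tz": 0.25, "rx": 0, "ry": 0, "rz": 85.9, "claw": 1}, {"tx": -3.65, "ty": 14.47, "tz": 0.25, "rx": 0, "ry": 0, "rz": 85.9, "claw": 1}, {"tx": -3.65, "ty": 14.47, "tz": 0.25, "rx": 0, "ry": 0, "rz": 85.9, "claw": 1}, {"tx": -3.65, "ty": 14.47, "tz": 0.25, "rx": 0, "ry": 0, "rz": 85.9, "claw": 1}, {"tx": -3.65, "ty": 14.47, "tz": 0.25, "rx": 0, "ry": 0, "rz": 85.9, "claw": 1}, {"tx": -3.65, "ty": 14.47, "tz": 0.25, "rx": 0, "ry": 0, "rz": 85.9, "claw": 1}, {"tx": -3.65, "ty": 14.47, "tz": 0.25, "rx": 0, "ry": 0, "rz": 85.9, "claw": 1}, {"tx": -3.65, "ty": 14.47, "tz": 0.25, "rx": 0, "ry": 0, "rz": 85.9, "claw": 1}, {"tx": -3.65, "ty": 14.47, "tz": 0.25, "rx": 0, "ry": 0, "rz": 85.9, "claw": 1}, {"tx": -3.65, "ty": 14.47, "tz": 0.25, "rx": 0, "ry": 0, "rz": 85.9, "claw": 1}, {"tx": -3.65, "ty": 14.47, "tz": 0.25, "rx": 0, "ry": 0, "rz": 85.9, "claw": 1}, {"tx": -3.65, "ty": 14.47, "tz": 0.25, "rx": 0, "ry": 0, "rz": 85.9, "claw": 1}])

```text
clock: 1.4
ee_pos: [579.4, 215.1, 229.8]
orientation: [[0.935, -0.354, -0.001], [-0.354, -0.935, 0.0], [-0.001, 0.0, -1.0]]
ft_force: [0.6, -0.0, -0.1]
finger_gap: 92.7
```

Run:
```python
from h import *
c=wcap('w1')
```

```text
t 1.4 ee [579.4 215.1 229.8] ang -20.75 tilt 0.06 F [ 0.6 -0.  -0.1] gap 92.7
```

View pics/w1.png

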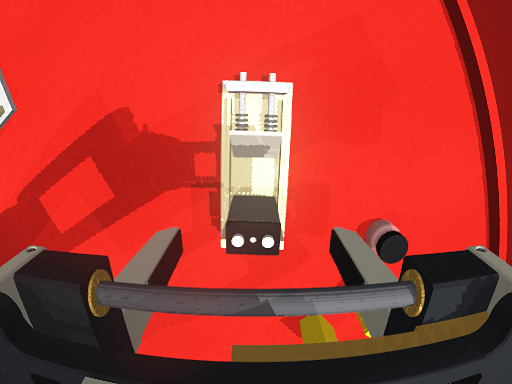

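The wrist view shows the cradle running up the image: rails at columns ~222–292, the pressure plate at row ~133, and cell_a's terminals at (237,241) and (268,241). I'll zoom in and measure.

Run:
```python
from h import *
c=dict(np.load('w1.npz'))
im=c['color'][65:265,200:315,::-1]; cv2.imwrite('pics/w1z.png',cv2.resize(im,None,fx=3,fy=3,interpolation=cv2.INTER_NEAREST))
W=wworld(c)
for r in (100,110,140,150,165,180,190):
    print(r,[(u,W[r,u].round(0).astype(int).tolist()) for u in range(218,298,3) if W[r,u,2]>3][:30:1] if r in(110,165) else '')
```

```text
100 
110 [(224, [569, 303, 6]), (227, [574, 301, 23]), (230, [577, 300, 23]), (233, [579, 299, 6]), (236, [582, 298, 7]), (239, [587, 296, 28]), (242, [590, 295, 29]), (245, [593, 293, 27]), (248, [596, 292, 6]), (251, [600, 291, 5]), (254, [603, 290, 7]), (257, [607, 288, 5]), (260, [610, 287, 6]), (263, [613, 286, 5]), (266, [617, 285, 6]), (269, [619, 284, 28]), (272, [623, 282, 29]), (275, [627, 281, 6]), (278, [631, 279, 7]), (281, [634, 278, 12]), (284, [636, 277, 23]), (287, [641, 276, 5]), (290, [645, 274, 7])]
140 
150 
165 [(224, [543, 239, 6]), (227, [549, 240, 25]), (230, [550, 236, 5]), (233, [553, 234, 5]), (236, [557, 233, 7]), (239, [561, 232, 6]), (242, [564, 230, 7]), (245, [568, 229, 7]), (248, [571, 228, 6]), (251, [575, 226, 6]), (254, [578, 225, 6]), (257, [582, 223, 4]), (260, [585, 222, 6]), (263, [589, 221, 5]), (266, [593, 220, 6]), (269, [596, 219, 8]), (272, [600, 217, 6]), (275, [603, 216, 6]), (278, [607, 214, 6]), (281, [610, 217, 24]), (284, [614, 211, 5]), (287, [618, 211, 8])]
180 
190
```

View pics/w1z.png

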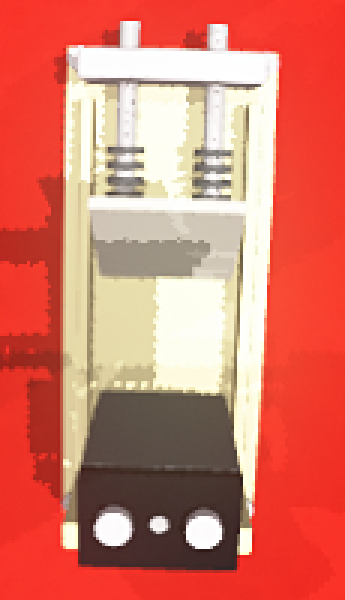

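>>> move_arm(commands=[{"tx": 0, "ty": 1, "tz": 0, "rx": 0, "ry": 0, "rz": 0, "claw": 1}, {"tx": 0, "ty": 2, "tz": 0, "rx": 0, "ry": 0, "rz": 0, "claw": 1}, {"tx": 0, "ty": 3, "tz": 0, "rx": 0, "ry": 0, "rz": 0, "claw": 1}, {"tx": 0, "ty": 3.8, "tz": 0, "rx": 0, "ry": 0, "rz": 0, "claw": 1}, {"tx": 0, "ty": 4, "tz": 0, "rx": 0, "ry": 0, "rz": 0, "claw": 1}, {"tx": 0, "ty": 4, "tz": 0, "rx": 0, "ry": 0, "rz": 0, "claw": 1}, {"tx": 0, "ty": 4, "tz": 0, "rx": 0, "ry": 0, "rz": 0, "claw": 1}])

```text
clock: 2.15
ee_pos: [537.0, 104.1, 230.5]
orientation: [[0.934, -0.356, 0.001], [-0.356, -0.934, 0.001], [0.001, -0.001, -1.0]]
ft_force: [-0.0, 0.4, -0.3]
finger_gap: 92.8
```

Run:
```python
from h import *
c=wcap('w2')
im=c['color'][0:270,180:330,::-1]; cv2.imwrite('pics/w2z.png',cv2.resize(im,None,fx=2.2,fy=2.2,interpolation=cv2.INTER_NEAREST))
for n in ('w1','w2'):
    c=dict(np.load(n+'.npz')); W=wworld(c)
    print(n,'table',np.nanmedian(W[20:60,150:200,2]))
    th=np.radians(69); ex=np.array([np.cos(th),np.sin(th)]); ey=np.array([-ex[1],ex[0]])  # row x, row y
    P=W.reshape(-1,3); 
    X=(P[:,:2]-[560,172])@ex; Y=(P[:,:2]-[560,172])@ey
    for sgn in (-1,1):
        m=(P[:,2]>19)&(P[:,2]<27)&(abs(Y*sgn-33)<8)&(X>22)&(X<110)
        if m.sum()>20:
            q=np.polyfit(X[m],Y[m],1); print(' rail',sgn,m.sum(),q.round(4),'z',np.median(P[m,2]).round(1),'Y at 50',np.polyval(q,50).round(1))
    m=(P[:,2]>60)&(P[:,2]<72)&(X<-15)&(X>-50)&(abs(Y)<45)
    if m.sum()>10: print(' endplate',m.sum(),'X',np.percentile(X[m],[2,50,98]).round(1),'Y',np.percentile(Y[m],[2,98]).round(1),'z',np.median(P[m,2]))
    m=(P[:,2]>96)&(P[:,2]<108)&(abs(X)<30)&(abs(Y)<40)
    print(' cell a top X',np.percentile(X[m],[2,98]).round(1),'Y',np.percentile(Y[m],[2,98]).round(1))
    m=(P[:,2]>88)&(P[:,2]<100)&(X>60)&(X<120)&(abs(Y)<40)
    if m.sum()>5: print(' lip top',m.sum(),'X',np.percentile(X[m],[2,50,98]).round(1),'Y',np.percentile(Y[m],[2,98]).round(1), 'z max',P[m,2].max())
```

```text
t 2.15 ee [537.  104.1 230.5] ang -20.88 tilt 0.06 F [-0.   0.4 -0.3] gap 92.8
w1 table -0.2053050417490283
 rail -1 308 [ -0.0412 -29.0958] z 23.6 Y at 50 -31.2
 rail 1 323 [-0.0418 36.7341] z 23.4 Y at 50 34.6
 endplate 93 X [-31.9 -24.  -18.8] Y [-32.5  39.8] z 65.31678024691925
 cell a top X [-18.4  17.5] Y [-23.8  29.1]
 lip top 389 X [ 97.4 101.7 105.3] Y [-24.2  23.3] z max 96.89110576915436
w2 table -0.1796326965830417
 rail -1 323 [-2.91000e-02 -3.00129e+01] z 23.7 Y at 50 -31.5
 rail 1 321 [-2.85000e-02  3.52012e+01] z 23.5 Y at 50 33.8
 endplate 642 X [-32.3 -27.  -21.3] Y [-31.9  38.8] z 65.53341771966227
 cell a top X [-18.4  15.9] Y [-24.   29.1]
 lip top 470 X [ 97.  100.7 105.2] Y [-24.1  23.9] z max 97.70165156135559
```

View pics/w2z.png

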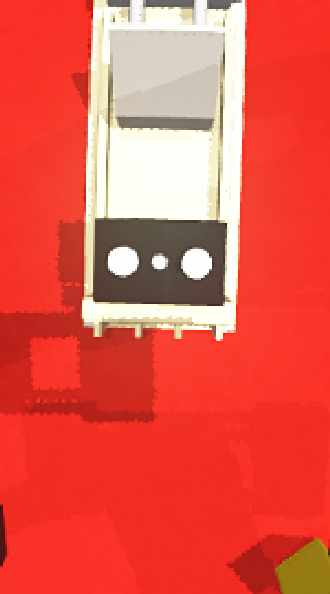

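Run:
```python
from h import *
def rep(n,th,o=(560,172)):
    c=dict(np.load(n+'.npz')); W=wworld(c)
    th=np.radians(th); ex=np.array([np.cos(th),np.sin(th)]); ey=np.array([-ex[1],ex[0]])
    P=W.reshape(-1,3); X=(P[:,:2]-o)@ex; Y=(P[:,:2]-o)@ey
    print(n)
    ys=[]
    for sgn in (-1,1):
        m=(P[:,2]>21)&(P[:,2]<26)&(abs(Y*sgn-33)<8)&(X>22)&(X<140)
        q=np.polyfit(X[m],Y[m],1); print(' rail',sgn,m.sum(),'slope deg',np.degrees(q[0]).round(2),'Y med',np.median(Y[m]).round(2),X[m].max().round()); ys.append(np.median(Y[m]))
    print(' centre Y',np.mean(ys), 'sep',ys[1]-ys[0],'(expect 66)')
    m=(P[:,2]>62)&(P[:,2]<69)&(X<-15)&(X>-50)&(abs(Y)<45)
    for lo,hi in((-45,-30),(-30,0),(0,30),(30,45)):
        k=m&(Y>lo)&(Y<hi)
        if k.sum(): print('  endplate X',np.percentile(X[k],[1,50,99]).round(1))
    print('  endplate Y',np.percentile(Y[m],[1,99]).round(1))
    m=(P[:,2]>98)&(P[:,2]<108)&(abs(X)<30)&(abs(Y)<40); 
    print(' cell a top X',np.percentile(X[m],[1,99]).round(1),'Y',np.percentile(Y[m],[1,99]).round(1),cv2.minAreaRect(np.stack([X[m],Y[m]],1).astype(np.float32)))
    # terminals by colour
    g=c['color'].min(-1); 
    m2=(g>170)&(W[...,2]>95)&(W[...,2]<115)
    k,l,s,ce=cv2.connectedComponentsWithStats(m2.astype(np.uint8))
    t=[ce[i] for i in range(1,k) if s[i,4]>40]; p=[wplane(c,u,v,110.) for u,v in t]
    t=[x for x,_ in sorted(zip(t,p),key=lambda a:a[1][0])]
    print(' term px',[x.round(1).tolist() for x in t]); return c,t
r1=rep('w1',67); r2=rep('w2',67)
P=[wtri(r1[0],a,r2[0],b) for a,b in zip(r1[1],r2[1])]
for p in P: print(p[0].round(1),p[1].round(1))
d=P[1][0]-P[0][0]; print('a mid',((P[0][0]+P[1][0])/2).round(1),np.degrees(np.arctan2(d[1],d[0])))
# top-camera check of cradle dir
c=dict(np.load('top0.npz')); W=world(c); P=W.reshape(-1,3)
th=np.radians(67); ex=np.array([np.cos(th),np.sin(th)]); ey=np.array([-ex[1],ex[0]]); X=(P[:,:2]-(560,172))@ex; Y=(P[:,:2]-(560,172))@ey
ys=[]
for sgn in (-1,1):
    m=(P[:,2]>20)&(P[:,2]<28)&(abs(Y*sgn-33)<8)&(X>22)&(X<140); q=np.polyfit(X[m],Y[m],1); print('top rail',m.sum(),np.degrees(q[0]),np.median(Y[m]))
```

```text
w1
 rail -1 403 slope deg 0.17 Y med -29.43 140.0
 rail 1 432 slope deg 0.06 Y med 36.51 140.0
 centre Y 3.5417686881281476 sep 65.9356571567798 (expect 66)
  endplate X [-31.2 -25.3 -19.9]
  endplate X [-30.9 -24.4 -20. ]
  endplate X [-30.9 -25.2 -20. ]
  endplate Y [-33.6  38.9]
 cell a top X [-19.   17.2] Y [-24.3  29.4] ((-1.1618614196777344, 2.7961292266845703), (37.44796371459961, 55.320064544677734), 0.29805275797843933)
 term px [[237.2, 240.9], [267.5, 241.9], [251.5, 133.4]]
w2
 rail -1 410 slope deg 0.3 Y med -29.6 140.0
 rail 1 352 slope deg 0.41 Y med 36.05 139.0
 centre Y 3.2248214414633036 sep 65.64123914628969 (expect 66)
  endplate X [-31.2 -25.2 -19.6]
  endplate X [-31.9 -27.1 -22.1]
  endplate X [-32.1 -27.3 -22.5]
  endplate X [-31.4 -26.1 -20.8]
  endplate Y [-33.8  39. ]
 cell a top X [-18.7  16.3] Y [-24.6  29.8] ((-1.0777149200439453, 2.438648223876953), (36.09770202636719, 55.66653823852539), 0.11461609601974487)
 term px [[235.2, 118.0], [268.7, 119.2], [270.2, 13.4], [400.8, 251.5]]
[543.4 177.6 109.4] 0.2
[571.  165.9 109.1] 0.1
[601.5 265.2  99. ] 18.1
a mid [557.2 171.8 109.3] -23.085413000614697
top rail 77 0.8528328678259313 -31.833580900255896
top rail 79 0.4597957793001713 34.012291608379
```

```bash
cat >> h.py <<'E'
def adv(cmd,cang,tx,ty,tz,rz):
    a=np.radians(cang); x=np.array([np.cos(a),np.sin(a),0]); y=np.array([np.sin(a),-np.cos(a),0]); z=np.array([0,0,-1.])
    return np.array(cmd)+30*(tx*x+ty*y+tz*z), cang-rz
def log(*m):
    """append move to the log, returns current commanded pose"""
    try: L=json.load(open('cmd.json'))
    except Exception: L=[]
    L+= [list(x) for x in m]; json.dump(L,open('cmd.json','w'))
    p,a=np.array([233.151,498.142,237.653]),64.917
    for x in L: p,a=adv(p,a,*x)
    print('cmd',p.round(2),round(a,2)); return p,a
E
python3 - <<'E'
from h import *
p,a=log((-3.65,14.47,.25,85.9),(0,4,0,0))
plan((439,-124.7,190),-1.1,p,a)
E
```

```text
cmd [536.92 102.9  230.15] -20.98
tx -0.331 ty 8.252 tz 1.338 rz -19.88
```

>>> move_arm(commands=[{"tx": -0.33, "ty": 1.2, "tz": 0.3, "rx": 0, "ry": 0, "rz": -7, "claw": 1}, {"tx": -0.33, "ty": 2.7, "tz": 0.6, "rx": 0, "ry": 0, "rz": -14, "claw": 1}, {"tx": -0.33, "ty": 4.2, "tz": 1.0, "rx": 0, "ry": 0, "rz": -19.9, "claw": 1}, {"tx": -0.33, "ty": 5.7, "tz": 1.33, "rx": 0, "ry": 0, "rz": -19.9, "claw": 1}, {"tx": -0.33, "ty": 7.2, "tz": 1.33, "rx": 0, "ry": 0, "rz": -19.9, "claw": 1}, {"tx": -0.33, "ty": 8.0, "tz": 1.33, "rx": 0, "ry": 0, "rz": -19.9, "claw": 1}, {"tx": -0.33, "ty": 8.25, "tz": 1.33, "rx": 0, "ry": 0, "rz": -19.9, "claw": 1}, {"tx": -0.33, "ty": 8.25, "tz": 1.33, "rx": 0, "ry": 0, "rz": -19.9, "claw": 1}, {"tx": -0.33, "ty": 8.25, "tz": 1.33, "rx": 0, "ry": 0, "rz": -19.9, "claw": 1}])

```text
clock: 3.1
ee_pos: [439.6, -123.6, 190.3]
orientation: [[1.0, -0.018, 0.0], [-0.018, -1.0, 0.001], [0.0, -0.001, -1.0]]
ft_force: [0.3, -0.1, -0.5]
finger_gap: 93.1
```

```bash
cat >> h.py <<'E'
def terms(c,z0,z1,thr=170,mina=40):
    W=wworld(c); m=((c['color'].min(-1)>thr)&(W[...,2]>z0)&(W[...,2]<z1)).astype(np.uint8)
    k,l,s,ce=cv2.connectedComponentsWithStats(m)
    return [(ce[i].round(1).tolist(),int(s[i,4]),W[l==i].mean(0).round(1).tolist()) for i in range(1,k) if s[i,4]>mina]
E
python3 - <<'E'
from h import *
p,a=log((-.33,8.25,1.33,-19.9))
c=wcap('w3')
for t in terms(c,92,112): print(t, wplane(c,*t[0],104).round(1))
E
```

```text
cmd [ 439.05 -124.64  190.25] -1.08
t 3.1 ee [ 439.6 -123.6  190.3] ang -1.03 tilt 0.04 F [ 0.3 -0.1 -0.5] gap 93.1
([487.5, 96.1], 84, [664.4, -18.0, 103.2]) [663.7 -18.1 104. ]
([415.3, 114.5], 135, [575.9, -44.3, 103.5]) [575.6 -44.3 104. ]
([496.7, 123.3], 77, [680.2, -43.6, 103.2]) [679.4 -43.5 104. ]
([422.0, 147.7], 127, [585.0, -73.0, 103.4]) [584.5 -72.9 104. ]
([236.6, 209.1], 140, [421.7, -125.4, 103.3]) [ 421.8 -125.2  104. ]
([272.6, 208.9], 148, [451.6, -125.8, 103.5]) [ 451.6 -125.6  104. ]
([412.2, 224.5], 107, [584.0, -145.1, 103.4]) [ 583.5 -144.8  104. ]
([437.1, 224.4], 94, [614.2, -146.9, 103.1]) [ 613.5 -146.4  104. ]
```

View pics/w3.png

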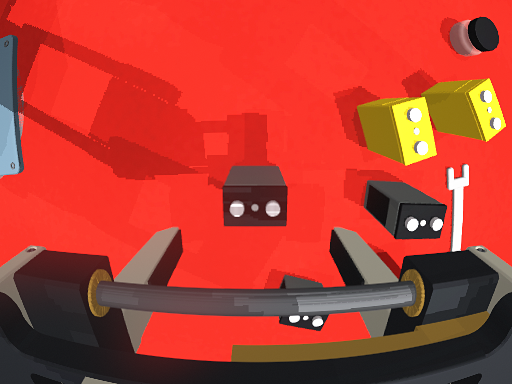

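The wrist view shows cell_b directly below, with terminals at (237,209) and (273,209). That puts its mid-point at (436.7,-125.4), 2–3 mm from the estimate off the fixed cameras. I'm descending to grasp it.

>>> move_arm(commands=[{"tx": -0.1, "ty": 0.06, "tz": 0.6, "rx": 0, "ry": 0, "rz": 0, "claw": 1}, {"tx": -0.1, "ty": 0.06, "tz": 1.4, "rx": 0, "ry": 0, "rz": 0, "claw": 1}, {"tx": -0.1, "ty": 0.06, "tz": 2.2, "rx": 0, "ry": 0, "rz": 0, "claw": 1}, {"tx": -0.1, "ty": 0.06, "tz": 3.0, "rx": 0, "ry": 0, "rz": 0, "claw": 1}, {"tx": -0.1, "ty": 0.06, "tz": 3.54, "rx": 0, "ry": 0, "rz": 0, "claw": 1}, {"tx": -0.1, "ty": 0.06, "tz": 3.54, "rx": 0, "ry": 0, "rz": 0, "claw": 1}, {"tx": -0.1, "ty": 0.06, "tz": 3.54, "rx": 0, "ry": 0, "rz": 0, "claw": 0.4}, {"tx": -0.1, "ty": 0.06, "tz": 3.54, "rx": 0, "ry": 0, "rz": 0, "claw": 0.2}, {"tx": -0.1, "ty": 0.06, "tz": 3.54, "rx": 0, "ry": 0, "rz": 0, "claw": 0}, {"tx": -0.1, "ty": 0.06, "tz": 3.54, "rx": 0, "ry": 0, "rz": 0, "claw": -0.2}, {"tx": -0.1, "ty": 0.06, "tz": 3.54, "rx": 0, "ry": 0, "rz": 0, "claw": -0.2}, {"tx": -0.1, "ty": 0.06, "tz": 3.54, "rx": 0, "ry": 0, "rz": 0, "claw": -0.2}], squeeze=35)

```text
clock: 4.35
ee_pos: [436.9, -126.8, 84.7]
orientation: [[1.0, -0.019, 0.002], [-0.019, -1.0, -0.001], [0.002, 0.001, -1.0]]
ft_force: [1.2, 0.9, 2.2]
finger_gap: 54.8
```

Run:
```python
from h import *
p,a=log((-.1,.06,3.54,0))
c=wcap('w4')
for t in terms(c,92,112): print(t, wplane(c,*t[0],104).round(1))
```

```text
cmd [ 436.02 -126.39   84.05] -1.08
t 4.35 ee [ 436.9 -126.8   84.7] ang -1.11 tilt 0.13 F [1.2 0.9 2.2] gap 54.8
([505.0, 118.8], 228, [575.7, -44.6, 103.6]) [575.2 -44.6 104. ]
([502.5, 143.0], 54, [580.3, -58.8, 98.6]) [574.4 -58.4 104. ]
([508.0, 169.2], 134, [583.0, -73.4, 103.6]) [582.5 -73.3 104. ]
([225.5, 271.7], 385, [419.8, -125.4, 103.7]) [ 419.8 -125.2  104. ]
([255.9, 267.2], 89, [434.9, -125.8, 98.8]) [ 435.  -122.7  104. ]
([285.5, 272.0], 393, [449.7, -126.1, 103.9]) [ 449.6 -126.   104. ]
```

View pics/w4.png

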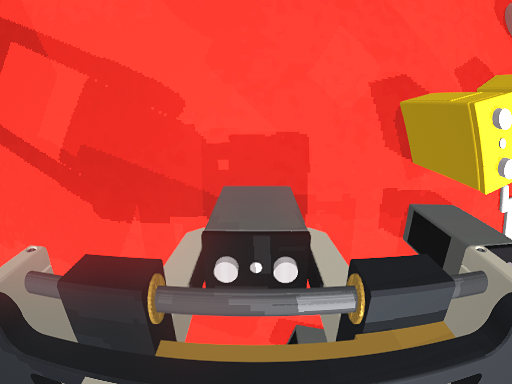

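Cell_b is held (gap 54.8 mm, terminals at (226,272) and (286,272)). The pads centre the cell, so the wrist camera reads about 2 mm low in tool x, which agrees with the fixed cameras. I'm correcting for this, lifting, and carrying the cell to the cradle.

>>> move_arm(commands=[{"tx": 0, "ty": 0, "tz": -0.3, "rx": 0, "ry": 0, "rz": 0, "claw": -0.2}, {"tx": 0, "ty": 0, "tz": -1, "rx": 0, "ry": 0, "rz": 0, "claw": -0.2}, {"tx": 0, "ty": 0, "tz": -1.8, "rx": 0, "ry": 0, "rz": 0, "claw": -0.2}, {"tx": 0, "ty": 0, "tz": -2.6, "rx": 0, "ry": 0, "rz": 0, "claw": -0.2}, {"tx": 0, "ty": 0, "tz": -3.4, "rx": 0, "ry": 0, "rz": 0, "claw": -0.2}, {"tx": 0, "ty": 0, "tz": -4.1, "rx": 0, "ry": 0, "rz": 0, "claw": -0.2}, {"tx": 0, "ty": 0, "tz": -4.5, "rx": 0, "ry": 0, "rz": 0, "claw": -0.2}, {"tx": 0, "ty": 0, "tz": -4.5, "rx": 0, "ry": 0, "rz": 0, "claw": -0.2}])

```text
clock: 5.2
ee_pos: [436.3, -126.6, 220.3]
orientation: [[1.0, -0.019, 0.002], [-0.019, -1.0, -0.001], [0.002, 0.001, -1.0]]
ft_force: [0.4, -0.4, -4.1]
finger_gap: 54.8
```

Run:
```python
from h import *
p,a=log((0,0,-4.5,0)); st()
plan((575.2,212.0,219),-22.8,p,a)
```

```text
cmd [ 436.02 -126.39  219.05] -1.08
t 5.2 ee [ 436.3 -126.6  220.3] ang -1.08 tilt 0.12 F [ 0.4 -0.4 -4.1] gap 54.8
tx 4.425 ty -11.365 tz 0.002 rz 21.72
```

>>> move_arm(commands=[{"tx": 0.25, "ty": -0.6, "tz": 0, "rx": 0, "ry": 0, "rz": 2, "claw": -0.2}, {"tx": 0.7, "ty": -1.8, "tz": 0, "rx": 0, "ry": 0, "rz": 4, "claw": -0.2}, {"tx": 1.2, "ty": -3.1, "tz": 0, "rx": 0, "ry": 0, "rz": 7, "claw": -0.2}, {"tx": 1.75, "ty": -4.5, "tz": 0, "rx": 0, "ry": 0, "rz": 10, "claw": -0.2}, {"tx": 2.3, "ty": -5.9, "tz": 0, "rx": 0, "ry": 0, "rz": 13, "claw": -0.2}, {"tx": 2.85, "ty": -7.3, "tz": 0, "rx": 0, "ry": 0, "rz": 16, "claw": -0.2}, {"tx": 3.4, "ty": -8.7, "tz": 0, "rx": 0, "ry": 0, "rz": 19, "claw": -0.2}, {"tx": 3.85, "ty": -9.9, "tz": 0, "rx": 0, "ry": 0, "rz": 21, "claw": -0.2}, {"tx": 4.2, "ty": -10.8, "tz": 0, "rx": 0, "ry": 0, "rz": 21.7, "claw": -0.2}, {"tx": 4.42, "ty": -11.36, "tz": 0, "rx": 0, "ry": 0, "rz": 21.7, "claw": -0.2}, {"tx": 4.42, "ty": -11.36, "tz": 0, "rx": 0, "ry": 0, "rz": 21.7, "claw": -0.2}, {"tx": 4.42, "ty": -11.36, "tz": 0, "rx": 0, "ry": 0, "rz": 21.7, "claw": -0.2}])

```text
clock: 6.4
ee_pos: [574.0, 211.7, 217.0]
orientation: [[0.922, -0.386, -0.004], [-0.386, -0.922, -0.001], [-0.003, 0.003, -1.0]]
ft_force: [-1.1, -0.7, -3.9]
finger_gap: 54.7
```

Run:
```python
from h import *
p,a=log((4.42,-11.36,0,21.7)); c=wcap('w5')
for n in ('top','scene'):
    s,cc=cap(n,n+'1.png'); np.savez(n+'1.npz',**cc)
    r=(110,110,310,260) if n=='top' else (240,60,400,200)
    cv2.imwrite('pics/%s1z.png'%n,cv2.resize(cc['color'][r[1]:r[3],r[0]:r[2],::-1],None,fx=3.8,fy=3.8,interpolation=cv2.INTER_CUBIC))
```

```text
cmd [575.03 211.85 219.05] -22.78
t 6.4 ee [574.  211.7 217. ] ang -22.73 tilt 0.23 F [-1.1 -0.7 -3.9] gap 54.7
```

View pics/w5.png

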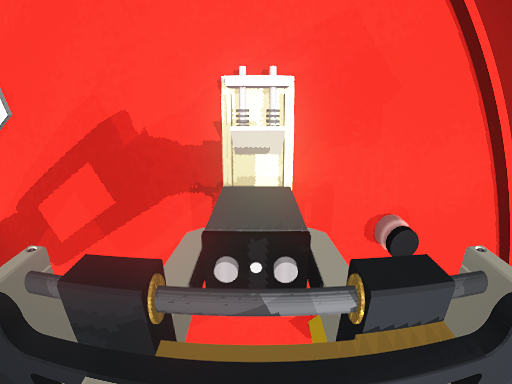

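View pics/scene1z.png

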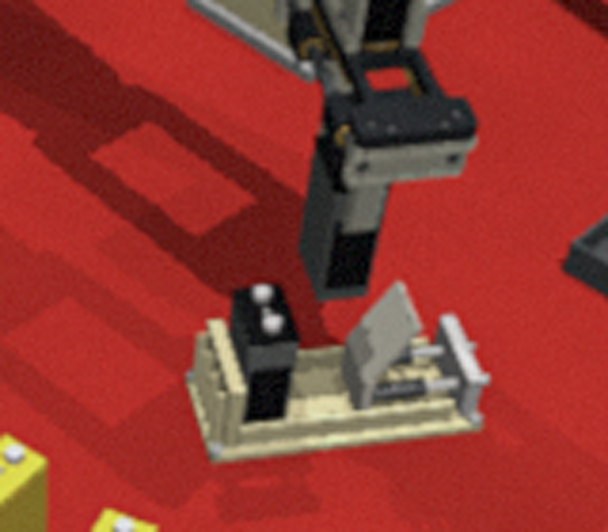

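Run:
```python
from h import *
c=dict(np.load('w5.npz')); c['ori']=c['ori']; 
cc=dict(c); cc['ee_pos']=np.zeros(3); cc['ori']=np.eye(3); T=wworld(cc)  # tool frame
W=wworld(c); z=W[...,2]
print('table z',np.nanmedian(z[20:60,150:200]))
P=T.reshape(-1,3); Z=z.reshape(-1)
ys=[]
for lo,hi in((-45,-25),(25,45)):
    m=(Z>20)&(Z<27)&(P[:,0]>lo)&(P[:,0]<hi)&(P[:,1]<-25)&(P[:,1]>-120)
    q=np.polyfit(P[m,1],P[m,0],1); print('rail',m.sum(),np.percentile(P[m,0],[2,50,98]).round(1),'slope deg',np.degrees(q[0]).round(2),'at y=0',q[1].round(2)); ys.append(q[1])
print('centre tool x',np.mean(ys))
for t in terms(c,228,245): print(t[0], (np.linalg.inv(c['ori'])@(np.array(t[2])-c['ee_pos'])).round(1))
m=(P[:,2]>-25)&(P[:,2]<10)&(abs(P[:,0])<40)&(P[:,1]>-30)&(P[:,1]<30)
# held cell lower end, +x_row face bottom edge
m=(Z>125)&(Z<160)&(abs(P[:,0])<40)&(abs(P[:,1])<40); print('held bottom: x',np.percentile(P[m,0],[2,98]).round(1),'y',np.percentile(P[m,1],[2,98]).round(1),'zmin',Z[m].min())
for n in (1,):
    pass
m=(Z>88)&(Z<100)&(abs(P[:,0])<35)&(P[:,1]<-20)&(P[:,1]>-120); print('lip',np.percentile(P[m,1],[2,50,98]).round(1),np.percentile(P[m,0],[2,98]).round(1))
C={n:dict(np.load(n+'1.npz')) for n in('top','scene')}
# world external rail centre & home in same frames
th=np.radians(67.2); ex=np.array([np.cos(th),np.sin(th)]); ey=np.array([-ex[1],ex[0]]); 
for n in C:
    W=world(dict(np.load(n+'0.npz'))).reshape(-1,3); X=(W[:,:2]-(550.8,153.9))@ex; Y=(W[:,:2]-(550.8,153.9))@ey
    r=[np.median(Y[(W[:,2]>20)&(W[:,2]<28)&(abs(Y*s-33)<7)&(X>50)&(X<140)]) for s in(-1,1)]
    m=(W[:,2]>60)&(W[:,2]<70)&(X<10)&(X>-25)&(abs(Y)<45)
    print(n,'rails',r,'endplate X',np.percentile(X[m],[2,50,98]).round(1))
```

```text
table z -0.19310265453397335
rail 278 [-35.5 -32.7 -30.2] slope deg 0.52 at y=0 -32.2
rail 285 [30.2 32.8 35.3] slope deg 0.46 at y=0 33.38
centre tool x 0.5868941949047581
[225.6, 271.7] [-16.9  -0.4 -19. ]
[255.6, 267.3] [ -2.   -0.3 -14.1]
[285.7, 272.0] [ 13.1  -0.3 -19.1]
held bottom: x [-27.4  24.2] y [-19.  -18.2] zmin 133.55316749189075
lip [-63.5 -60.1 -55.9] [-23.3  24.1]
top rails [np.float64(-33.62607194728689), np.float64(32.28727300227892)] endplate X [-9.4 -3.3  3.8]
scene rails [np.float64(-33.02156349712534), np.float64(32.99643410321144)] endplate X [-12.6  -4.9   6. ]
```

Run:
```python
from h import *
th=np.radians(67.2); ex=np.array([np.cos(th),np.sin(th)]); ey=np.array([-ex[1],ex[0]])
for n in('scene','top'):
    c=dict(np.load(n+'1.npz')); W=world(c); P=W.reshape(-1,3); X=(P[:,:2]-(550.8,153.9))@ex; Y=(P[:,:2]-(550.8,153.9))@ey
    print(n,'cam',(-c['R'].T@c['t']).round(0))
    for nm,zl,zh,xl,xh in(('held low',138,165,30,100),('cell a',60,100,-5,45),('held high',165,195,30,100)):
        m=(P[:,2]>zl)&(P[:,2]<zh)&(X>xl)&(X<xh)&(abs(Y)<50)
        if m.sum(): print(nm,m.sum(),'Y',np.percentile(Y[m],[2,10,25,50,75,98]).round(1),'X',np.percentile(X[m],[2,25,50,98]).round(1))
    r=[np.median(Y[(P[:,2]>20)&(P[:,2]<28)&(abs(Y*s-33)<7)&(X>50)&(X<140)]) for s in(-1,1)]; print('rails',r)
```

```text
scene cam [1197. -407.  918.]
held low 164 Y [-29.1 -28.1 -26.7 -25.3 -10.1  24. ] X [43.7 44.9 52.2 78.4]
cell a 243 Y [-31.3 -28.5 -27.3 -25.4  -7.5  25.4] X [-4.5  1.3  5.8 35.4]
held high 190 Y [-28.5 -27.5 -26.3 -24.9  -9.2  24.5] X [43.8 45.  52.  79.2]
rails [np.float64(-33.494704743924984), np.float64(32.39682000523093)]
top cam [ 452.   -4. 1008.]
held low 74 Y [-25.9 -20.9 -12.6   0.6  14.2  26.5] X [46.  46.5 46.7 47.7]
cell a 162 Y [-34.6 -25.7 -15.6   0.1  16.   32.8] X [-4.8 -1.5  1.8  4.7]
held high 98 Y [-25.3 -21.8 -12.7   1.1  14.3  27.2] X [45.9 46.4 46.7 47.7]
rails [np.float64(-34.15187672303554), np.float64(31.994097181086964)]
```

Comparing the held cell with the rails in the same images, it must go about 2 mm along tool +x to be centred. The cell sits at row x of about 62–64, which is inside the free space. I'm descending in stages.

>>> move_arm(commands=[{"tx": 0.06, "ty": -0.04, "tz": 0.3, "rx": 0, "ry": 0, "rz": -0.3, "claw": -0.2}, {"tx": 0.06, "ty": -0.04, "tz": 1.0, "rx": 0, "ry": 0, "rz": -0.3, "claw": -0.2}, {"tx": 0.06, "ty": -0.04, "tz": 1.7, "rx": 0, "ry": 0, "rz": -0.3, "claw": -0.2}, {"tx": 0.06, "ty": -0.04, "tz": 2.4, "rx": 0, "ry": 0, "rz": -0.3, "claw": -0.2}, {"tx": 0.06, "ty": -0.04, "tz": 2.9, "rx": 0, "ry": 0, "rz": -0.3, "claw": -0.2}, {"tx": 0.06, "ty": -0.04, "tz": 3.2, "rx": 0, "ry": 0, "rz": -0.3, "claw": -0.2}, {"tx": 0.06, "ty": -0.04, "tz": 3.4, "rx": 0, "ry": 0, "rz": -0.3, "claw": -0.2}, {"tx": 0.06, "ty": -0.04, "tz": 3.4, "rx": 0, "ry": 0, "rz": -0.3, "claw": -0.2}])

```text
clock: 7.35
ee_pos: [576.9, 211.9, 116.4]
orientation: [[0.924, -0.383, -0.001], [-0.383, -0.924, -0.0], [-0.001, 0.001, -1.0]]
ft_force: [0.2, 0.2, -3.7]
finger_gap: 54.4
```

Run:
```python
from h import *
p,a=log((.06,-.04,3.4,-.3)); c=wcap('w6')
cc=dict(c); cc['ee_pos']=np.zeros(3); cc['ori']=np.eye(3); T=wworld(cc); Z=wworld(c)[...,2].reshape(-1); P=T.reshape(-1,3)
ys=[]
for lo,hi in((-45,-25),(25,45)):
    m=(Z>20)&(Z<27)&(P[:,0]>lo)&(P[:,0]<hi)&(P[:,1]<-25)&(P[:,1]>-120)
    q=np.polyfit(P[m,1],P[m,0],1); print('rail',m.sum(),np.percentile(P[m,0],[2,50,98]).round(1),'slope',np.degrees(q[0]).round(2),'at y=0',q[1].round(2)); ys.append(q[1])
print('centre',np.mean(ys))
s,cc=cap('scene'); cv2.imwrite('pics/scene2z.png',cv2.resize(cc['color'][60:200,240:400,::-1],None,fx=3.8,fy=3.8,interpolation=cv2.INTER_CUBIC))
```

```text
cmd [577.16 212.25 117.05] -22.48
t 7.35 ee [576.9 211.9 116.4] ang -22.50 tilt 0.06 F [ 0.2  0.2 -3.7] gap 54.4
rail 458 [-38.1 -35.5 -32.7] slope -0.88 at y=0 -36.52
rail 463 [27.4 30.2 32.7] slope 0.44 at y=0 30.49
centre -3.01960702243103
```

View pics/w6.png

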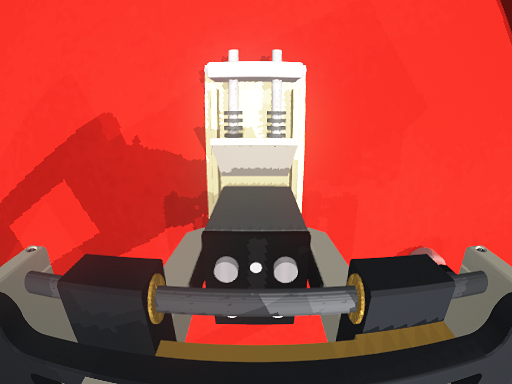

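View pics/scene2z.png

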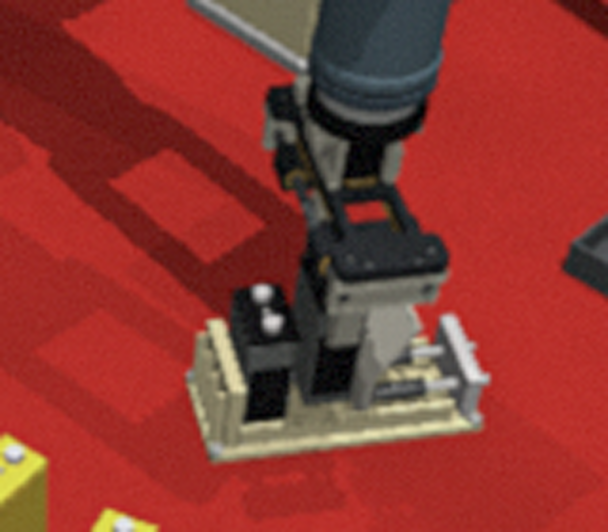

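The rails and the held cell now agree to about 1 mm. I'm shifting back 1 mm in tool x and continuing down.

>>> move_arm(commands=[{"tx": -0.035, "ty": 0, "tz": 0.1, "rx": 0, "ry": 0, "rz": 0, "claw": -0.2}, {"tx": -0.035, "ty": 0, "tz": 0.25, "rx": 0, "ry": 0, "rz": 0, "claw": -0.2}, {"tx": -0.035, "ty": 0, "tz": 0.4, "rx": 0, "ry": 0, "rz": 0, "claw": -0.2}, {"tx": -0.035, "ty": 0, "tz": 0.55, "rx": 0, "ry": 0, "rz": 0, "claw": -0.2}, {"tx": -0.035, "ty": 0, "tz": 0.65, "rx": 0, "ry": 0, "rz": 0, "claw": -0.2}, {"tx": -0.035, "ty": 0, "tz": 0.75, "rx": 0, "ry": 0, "rz": 0, "claw": -0.2}, {"tx": -0.035, "ty": 0, "tz": 0.78, "rx": 0, "ry": 0, "rz": 0, "claw": -0.2}, {"tx": -0.035, "ty": 0, "tz": 0.78, "rx": 0, "ry": 0, "rz": 0, "claw": -0.2}])

```text
clock: 8.25
ee_pos: [576.1, 212.6, 93.5]
orientation: [[0.924, -0.382, -0.0], [-0.382, -0.924, -0.0], [-0.0, 0.0, -1.0]]
ft_force: [0.5, 0.6, -3.8]
finger_gap: 54.7
```

Run:
```python
from h import *
p,a=log((-.035,0,.78,0)); st()
s,cc=cap('scene'); cv2.imwrite('pics/scene3z.png',cv2.resize(cc['color'][60:200,240:400,::-1],None,fx=3.8,fy=3.8,interpolation=cv2.INTER_CUBIC))
```

```text
cmd [576.19 212.66  93.65] -22.48
t 8.25 ee [576.1 212.6  93.5] ang -22.48 tilt 0.02 F [ 0.5  0.6 -3.8] gap 54.7
```

View pics/scene3z.png

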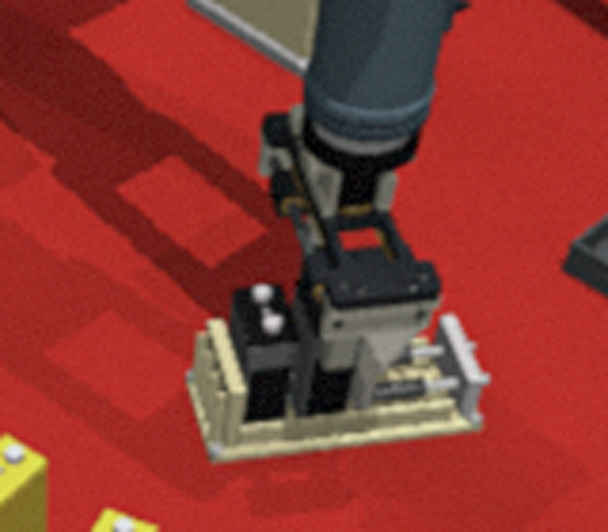

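>>> move_arm(commands=[{"tx": 0, "ty": 0, "tz": 0.04, "rx": 0, "ry": 0, "rz": 0, "claw": -0.2}, {"tx": 0, "ty": 0.08, "tz": 0.08, "rx": 0, "ry": 0, "rz": 0, "claw": -0.2}, {"tx": 0, "ty": 0.15, "tz": 0.08, "rx": 0, "ry": 0, "rz": 0, "claw": -0.2}, {"tx": 0, "ty": 0.2, "tz": 0.08, "rx": 0, "ry": 0, "rz": 0, "claw": -0.2}, {"tx": 0, "ty": 0.24, "tz": 0.08, "rx": 0, "ry": 0, "rz": 0, "claw": -0.2}, {"tx": 0, "ty": 0.24, "tz": 0.08, "rx": 0, "ry": 0, "rz": 0, "claw": -0.2}])

```text
clock: 8.9
ee_pos: [573.4, 205.8, 91.3]
orientation: [[0.924, -0.383, 0.0], [-0.383, -0.924, -0.0], [0.0, -0.0, -1.0]]
ft_force: [0.1, 0.6, -5.0]
finger_gap: 54.9
```

>>> move_arm(commands=[{"tx": 0, "ty": 0.03, "tz": 0, "rx": 0, "ry": 0, "rz": 0, "claw": -0.2}, {"tx": 0, "ty": 0.06, "tz": 0, "rx": 0, "ry": 0, "rz": 0, "claw": -0.2}, {"tx": 0, "ty": 0.08, "tz": 0, "rx": 0, "ry": 0, "rz": 0, "claw": -0.2}, {"tx": 0, "ty": 0.08, "tz": 0, "rx": 0, "ry": 0, "rz": 0, "claw": -0.2}])

```text
clock: 9.3
ee_pos: [572.6, 203.9, 91.3]
orientation: [[0.924, -0.383, 0.0], [-0.383, -0.924, 0.0], [0.0, -0.0, -1.0]]
ft_force: [0.2, 1.6, -3.7]
finger_gap: 55.0
```

Run:
```python
from h import *
p,a=log((0,.24,.08,0),(0,.08,0,0)); s=st()
th=np.radians(67.5); print('tcp row x',(s['ee_pos'][:2]-(550.8,153.9))@[np.cos(th),np.sin(th)])
```

```text
cmd [572.52 203.79  91.25] -22.48
t 9.3 ee [572.6 203.9  91.3] ang -22.49 tilt 0.02 F [ 0.2  1.6 -3.7] gap 55.0
tcp row x 54.52392560490282
```

>>> move_arm(commands=[{"tx": 0, "ty": 0.03, "tz": 0, "rx": 0, "ry": 0, "rz": 0, "claw": -0.2}, {"tx": 0, "ty": 0.05, "tz": 0, "rx": 0, "ry": 0, "rz": 0, "claw": -0.2}, {"tx": 0, "ty": 0.05, "tz": 0, "rx": 0, "ry": 0, "rz": 0, "claw": -0.2}])

```text
clock: 9.6
ee_pos: [572.3, 203.1, 91.4]
orientation: [[0.924, -0.383, 0.001], [-0.383, -0.924, 0.001], [0.0, -0.002, -1.0]]
ft_force: [1.3, 4.9, -4.0]
finger_gap: 54.8
```

>>> move_arm(commands=[{"tx": 0, "ty": 0.03, "tz": 0, "rx": 0, "ry": 0, "rz": 0, "claw": -0.2}, {"tx": 0, "ty": 0.03, "tz": 0, "rx": 0, "ry": 0, "rz": 0, "claw": -0.2}])

```text
clock: 9.8
ee_pos: [572.3, 203.0, 91.6]
orientation: [[0.924, -0.383, 0.002], [-0.383, -0.924, 0.003], [0.001, -0.003, -1.0]]
ft_force: [2.7, 7.4, -5.4]
finger_gap: 54.5
```

Cells a and b are now hard against the end plate: the force rose to 8 N with no motion. I'm easing off, lowering to the floor, and releasing.

>>> move_arm(commands=[{"tx": 0, "ty": -0.05, "tz": 0.02, "rx": 0, "ry": 0, "rz": 0, "claw": -0.2}, {"tx": 0, "ty": -0.05, "tz": 0.04, "rx": 0, "ry": 0, "rz": 0, "claw": -0.2}, {"tx": 0, "ty": -0.05, "tz": 0.06, "rx": 0, "ry": 0, "rz": 0, "claw": -0.2}, {"tx": 0, "ty": -0.05, "tz": 0.06, "rx": 0, "ry": 0, "rz": 0, "claw": -0.2}])

```text
clock: 10.2
ee_pos: [572.5, 203.2, 90.7]
orientation: [[0.924, -0.382, 0.001], [-0.382, -0.924, 0.001], [0.001, -0.001, -1.0]]
ft_force: [-0.9, 3.5, 5.3]
finger_gap: 54.5
```

Run:
```python
from h import *
p,a=log((0,.05,0,0),(0,.03,0,0),(0,-.05,.06,0)); s=st()
```

```text
cmd [572.17 202.95  89.45] -22.48
t 10.2 ee [572.5 203.2  90.7] ang -22.48 tilt 0.07 F [-0.9  3.5  5.3] gap 54.5
```

>>> move_arm(commands=[{"tx": 0, "ty": 0, "tz": -0.02, "rx": 0, "ry": 0, "rz": 0, "claw": 0.25}, {"tx": 0, "ty": 0, "tz": -0.02, "rx": 0, "ry": 0, "rz": 0, "claw": 0.5}, {"tx": 0, "ty": 0, "tz": -0.02, "rx": 0, "ry": 0, "rz": 0, "claw": 0.8}, {"tx": 0, "ty": 0, "tz": -0.02, "rx": 0, "ry": 0, "rz": 0, "claw": 0.8}, {"tx": 0, "ty": 0, "tz": -0.4, "rx": 0, "ry": 0, "rz": 0, "claw": 0.8}, {"tx": 0, "ty": 0, "tz": -1.2, "rx": 0, "ry": 0, "rz": 0, "claw": 0.8}, {"tx": 0, "ty": 0, "tz": -2.2, "rx": 0, "ry": 0, "rz": 0, "claw": 0.8}, {"tx": 0, "ty": 0, "tz": -3.2, "rx": 0, "ry": 0, "rz": 0, "claw": 0.8}, {"tx": 0, "ty": 0, "tz": -4, "rx": 0, "ry": 0, "rz": 0, "claw": 1}, {"tx": 0, "ty": 0, "tz": -4.6, "rx": 0, "ry": 0, "rz": 0, "claw": 1}, {"tx": 0, "ty": 0, "tz": -4.6, "rx": 0, "ry": 0, "rz": 0, "claw": 1}, {"tx": 0, "ty": 0, "tz": -4.6, "rx": 0, "ry": 0, "rz": 0, "claw": 1}])

```text
clock: 11.4
ee_pos: [572.1, 202.9, 227.7]
orientation: [[0.924, -0.382, 0.001], [-0.382, -0.924, -0.0], [0.001, -0.0, -1.0]]
ft_force: [-0.1, -0.9, -0.0]
finger_gap: 93.2
```

Run:
```python
from h import *
p,a=log((0,0,-4.6,0)); c=wcap('w7')
for t in terms(c,100,116): print(t, wplane(c,*t[0],110).round(1))
plan((603,-144.6,200),-3.0,p,a)
```

```text
cmd [572.17 202.95 227.45] -22.48
t 11.4 ee [572.1 202.9 227.7] ang -22.48 tilt 0.04 F [-0.1 -0.9 -0. ] gap 93.2
([239.8, 193.8], 124, [557.3, 210.5, 109.4]) [557.3 210.6 110. ]
([272.5, 193.7], 115, [585.3, 198.9, 109.4]) [585.4 199.1 110. ]
([240.2, 229.9], 114, [543.1, 177.0, 109.3]) [543.2 177.3 110. ]
([271.3, 230.1], 109, [570.9, 165.3, 109.4]) [570.9 165.5 110. ]
tx 5.380 ty 10.312 tz 0.915 rz -19.48
```

View pics/w7.png

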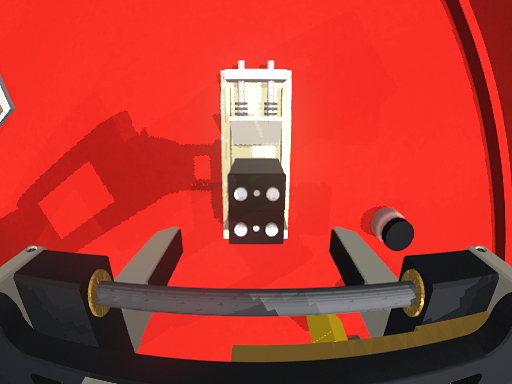

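The wrist view shows cells a and b standing together: the terminal pairs are at rows 230 and 194, 36.4 mm apart, and upright. Next is cell_c.

Run:
```python
from h import *
p,a=log()
plan((601,-145,190),-3.1,p,a)
```

```text
cmd [572.17 202.95 227.45] -22.48
tx 5.323 ty 10.349 tz 1.248 rz -19.38
```

>>> move_arm(commands=[{"tx": 0.5, "ty": 0.9, "tz": 0, "rx": 0, "ry": 0, "rz": -3, "claw": 1}, {"tx": 1.2, "ty": 2.3, "tz": 0, "rx": 0, "ry": 0, "rz": -7, "claw": 1}, {"tx": 1.9, "ty": 3.7, "tz": 0, "rx": 0, "ry": 0, "rz": -11, "claw": 1}, {"tx": 2.6, "ty": 5.1, "tz": 0.2, "rx": 0, "ry": 0, "rz": -15, "claw": 1}, {"tx": 3.3, "ty": 6.5, "tz": 0.5, "rx": 0, "ry": 0, "rz": -19.4, "claw": 1}, {"tx": 4.0, "ty": 7.9, "tz": 0.8, "rx": 0, "ry": 0, "rz": -19.4, "claw": 1}, {"tx": 4.7, "ty": 9.2, "tz": 1.1, "rx": 0, "ry": 0, "rz": -19.4, "claw": 1}, {"tx": 5.2, "ty": 10.1, "tz": 1.25, "rx": 0, "ry": 0, "rz": -19.4, "claw": 1}, {"tx": 5.32, "ty": 10.35, "tz": 1.25, "rx": 0, "ry": 0, "rz": -19.4, "claw": 1}, {"tx": 5.32, "ty": 10.35, "tz": 1.25, "rx": 0, "ry": 0, "rz": -19.4, "claw": 1}, {"tx": 5.32, "ty": 10.35, "tz": 1.25, "rx": 0, "ry": 0, "rz": -19.4, "claw": 1}])

```text
clock: 12.55
ee_pos: [600.5, -143.8, 189.4]
orientation: [[0.999, -0.053, -0.001], [-0.053, -0.999, 0.001], [-0.001, -0.001, -1.0]]
ft_force: [-0.3, 0.1, 0.5]
finger_gap: 92.6
```

Run:
```python
from h import *
p,a=log((5.32,10.35,1.25,-19.4))
c=wcap('w8')
for t in terms(c,92,112): print(t, wplane(c,*t[0],104).round(1))
```

```text
cmd [ 600.9  -144.98  189.95] -3.08
t 12.55 ee [ 600.5 -143.8  189.4] ang -3.07 tilt 0.10 F [-0.3  0.1  0.5] gap 92.6
([330.3, 49.4], 177, [663.9, -17.9, 103.5]) [663.7 -18.  104. ]
([339.3, 65.9], 44, [671.9, -30.5, 98.7]) [670.3 -31.4 104. ]
([351.3, 80.9], 175, [679.9, -43.3, 103.4]) [679.7 -43.4 104. ]
([219.5, 85.9], 196, [575.8, -44.3, 103.3]) [575.9 -44.3 104. ]
([226.7, 103.6], 48, [580.1, -58.6, 98.8]) [580.6 -58.7 104. ]
([233.6, 121.1], 197, [585.1, -72.8, 103.5]) [585.1 -72.8 104. ]
([238.6, 209.0], 121, [584.1, -144.7, 103.5]) [ 584.2 -144.5  104. ]
([274.8, 209.4], 136, [614.0, -146.7, 103.4]) [ 614.  -146.5  104. ]
([264.7, 324.4], 93, [600.6, -269.6, 103.3]) [ 600.5 -269.   104. ]
```

View pics/w8.png

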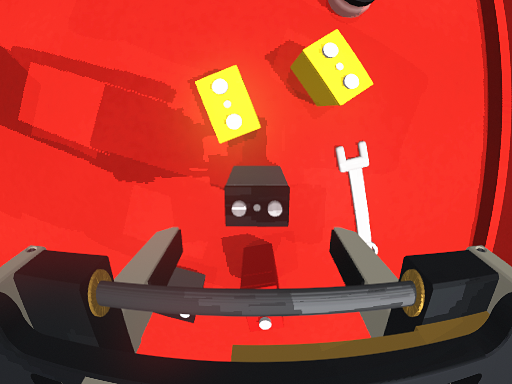

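The wrist view shows cell_c below, with terminals at (239,209) and (275,209), at an angle of -3.8°. The wrench is clear to the right. I'm grasping it.

>>> move_arm(commands=[{"tx": 0, "ty": 0.02, "tz": 0.6, "rx": 0, "ry": 0, "rz": 0.7, "claw": 1}, {"tx": 0, "ty": 0.02, "tz": 1.4, "rx": 0, "ry": 0, "rz": 0.7, "claw": 1}, {"tx": 0, "ty": 0.02, "tz": 2.2, "rx": 0, "ry": 0, "rz": 0.7, "claw": 1}, {"tx": 0, "ty": 0.02, "tz": 3.0, "rx": 0, "ry": 0, "rz": 0.7, "claw": 1}, {"tx": 0, "ty": 0.02, "tz": 3.53, "rx": 0, "ry": 0, "rz": 0.7, "claw": 1}, {"tx": 0, "ty": 0.02, "tz": 3.53, "rx": 0, "ry": 0, "rz": 0.7, "claw": 1}, {"tx": 0, "ty": 0.02, "tz": 3.53, "rx": 0, "ry": 0, "rz": 0.7, "claw": 0.4}, {"tx": 0, "ty": 0.02, "tz": 3.53, "rx": 0, "ry": 0, "rz": 0.7, "claw": 0.2}, {"tx": 0, "ty": 0.02, "tz": 3.53, "rx": 0, "ry": 0, "rz": 0.7, "claw": 0}, {"tx": 0, "ty": 0.02, "tz": 3.53, "rx": 0, "ry": 0, "rz": 0.7, "claw": -0.2}, {"tx": 0, "ty": 0.02, "tz": 3.53, "rx": 0, "ry": 0, "rz": 0.7, "claw": -0.2}, {"tx": 0, "ty": 0.02, "tz": 3.53, "rx": 0, "ry": 0, "rz": 0.7, "claw": -0.2}], squeeze=45)

```text
clock: 13.8
ee_pos: [601.0, -145.7, 84.5]
orientation: [[0.998, -0.066, 0.001], [-0.066, -0.998, -0.0], [0.001, 0.0, -1.0]]
ft_force: [-0.5, 0.2, 2.6]
finger_gap: 54.6
```

Run:
```python
from h import *
p,a=log((0,.02,3.53,.7))
c=wcap('w9')
for t in terms(c,92,112): print(t[0], t[2],'tool',(c['ori'].T@(np.array(t[2])-c['ee_pos'])).round(2))
c=dict(np.load('w4.npz'))
for t in terms(c,92,112)[-3:]: print('b',t[0], t[2],'tool',(c['ori'].T@(np.array(t[2])-c['ee_pos'])).round(2))
```

```text
cmd [ 600.87 -145.58   84.05] -3.78
t 13.8 ee [ 601.  -145.7   84.5] ang -3.80 tilt 0.04 F [-0.5  0.2  2.6] gap 54.6
[379.9, 6.2] [664.0, -19.5, 103.7] tool [  54.49 -130.11  -19.16]
[393.2, 32.1] [672.0, -30.6, 98.6] tool [  63.21 -119.56  -14.05]
[414.6, 57.4] [679.9, -43.4, 103.7] tool [  71.94 -107.31  -19.14]
[185.8, 63.8] [575.8, -44.4, 103.7] tool [-31.86 -99.43 -19.2 ]
[200.5, 95.0] [580.4, -58.6, 98.7] tool [-26.34 -85.56 -14.2 ]
[211.8, 126.2] [585.0, -72.9, 103.6] tool [-20.8  -71.6  -19.09]
[256.6, 268.7] [599.4, -145.6, 98.6] tool [-1.620e+00 -1.000e-02 -1.407e+01]
b [225.5, 271.7] [419.8, -125.4, 103.7] tool [-17.07  -1.1  -19.06]
b [255.9, 267.2] [434.9, -125.8, 98.8] tool [ -1.97  -0.99 -14.13]
b [285.5, 272.0] [449.7, -126.1, 103.9] tool [ 12.84  -0.98 -19.2 ]
```

Cell_c is held (gap 54.6 mm, centre screw at (257,269)). It sits about 0.7 mm further along tool +y in the jaws than cell_b did. I'm lifting it.

>>> move_arm(commands=[{"tx": 0, "ty": 0, "tz": -0.3, "rx": 0, "ry": 0, "rz": 0, "claw": -0.2}, {"tx": 0, "ty": 0, "tz": -1, "rx": 0, "ry": 0, "rz": 0, "claw": -0.2}, {"tx": 0, "ty": 0, "tz": -1.8, "rx": 0, "ry": 0, "rz": 0, "claw": -0.2}, {"tx": 0, "ty": 0, "tz": -2.6, "rx": 0, "ry": 0, "rz": 0, "claw": -0.2}, {"tx": 0, "ty": 0, "tz": -3.4, "rx": 0, "ry": 0, "rz": 0, "claw": -0.2}, {"tx": 0, "ty": 0, "tz": -4.1, "rx": 0, "ry": 0, "rz": 0, "claw": -0.2}, {"tx": 0, "ty": 0, "tz": -4.6, "rx": 0, "ry": 0, "rz": 0, "claw": -0.2}, {"tx": 0, "ty": 0, "tz": -4.6, "rx": 0, "ry": 0, "rz": 0, "claw": -0.2}])

```text
clock: 14.65
ee_pos: [601.7, -146.0, 224.5]
orientation: [[0.998, -0.066, 0.004], [-0.066, -0.998, -0.002], [0.004, 0.001, -1.0]]
ft_force: [-0.0, -0.5, -3.8]
finger_gap: 54.5
```

Run:
```python
from h import *
p,a=log((0,0,-4.6,0)); st()
plan((587.2,238.7,222),-22.5,p,a)
```

```text
cmd [ 600.87 -145.58  222.05] -3.78
t 14.65 ee [ 601.7 -146.   224.5] ang -3.79 tilt 0.23 F [-0.  -0.5 -3.8] gap 54.5
tx -1.300 ty -12.751 tz 0.002 rz 18.72
```

>>> move_arm(commands=[{"tx": -0.05, "ty": -0.7, "tz": 0, "rx": 0, "ry": 0, "rz": 2, "claw": -0.2}, {"tx": -0.2, "ty": -2.0, "tz": 0, "rx": 0, "ry": 0, "rz": 4, "claw": -0.2}, {"tx": -0.35, "ty": -3.5, "tz": 0, "rx": 0, "ry": 0, "rz": 6, "claw": -0.2}, {"tx": -0.5, "ty": -5.0, "tz": 0, "rx": 0, "ry": 0, "rz": 8, "claw": -0.2}, {"tx": -0.65, "ty": -6.5, "tz": 0, "rx": 0, "ry": 0, "rz": 10, "claw": -0.2}, {"tx": -0.8, "ty": -8.0, "tz": 0, "rx": 0, "ry": 0, "rz": 12, "claw": -0.2}, {"tx": -0.95, "ty": -9.5, "tz": 0, "rx": 0, "ry": 0, "rz": 14, "claw": -0.2}, {"tx": -1.1, "ty": -11.0, "tz": 0, "rx": 0, "ry": 0, "rz": 16, "claw": -0.2}, {"tx": -1.2, "ty": -12.1, "tz": 0, "rx": 0, "ry": 0, "rz": 18, "claw": -0.2}, {"tx": -1.3, "ty": -12.75, "tz": 0, "rx": 0, "ry": 0, "rz": 18.7, "claw": -0.2}, {"tx": -1.3, "ty": -12.75, "tz": 0, "rx": 0, "ry": 0, "rz": 18.7, "claw": -0.2}, {"tx": -1.3, "ty": -12.75, "tz": 0, "rx": 0, "ry": 0, "rz": 18.7, "claw": -0.2}])

```text
clock: 15.85
ee_pos: [586.4, 238.7, 220.6]
orientation: [[0.925, -0.381, -0.002], [-0.381, -0.925, -0.001], [-0.002, 0.002, -1.0]]
ft_force: [0.6, 0.6, -3.2]
finger_gap: 54.4
```

Run:
```python
from h import *
p,a=log((-1.3,-12.75,0,18.7)); s=st(); plan((587.2,238.7,125),-22.5,p,a)
```

```text
cmd [587.19 238.66 222.05] -22.48
t 15.85 ee [586.4 238.7 220.6] ang -22.40 tilt 0.16 F [ 0.6  0.6 -3.2] gap 54.4
tx -0.000 ty -0.001 tz 3.235 rz 0.02
```

>>> move_arm(commands=[{"tx": 0, "ty": 0, "tz": 0.4, "rx": 0, "ry": 0, "rz": 0, "claw": -0.2}, {"tx": 0, "ty": 0, "tz": 0.7, "rx": 0, "ry": 0, "rz": 0, "claw": -0.2}, {"tx": 0, "ty": 0, "tz": 0.7, "rx": 0, "ry": 0, "rz": 0, "claw": -0.2}, {"tx": 0, "ty": 0, "tz": 0.7, "rx": 0, "ry": 0, "rz": 0, "claw": -0.2}])

```text
clock: 16.25
ee_pos: [587.0, 237.8, 200.3]
orientation: [[0.924, -0.383, -0.001], [-0.383, -0.924, -0.0], [-0.001, 0.001, -1.0]]
ft_force: [-0.1, -0.4, -3.7]
finger_gap: 54.8
```

Run:
```python
from h import *
p,a=log((0,0,.7,0)); c=wcap('w10')
s,cc=cap('scene'); cv2.imwrite('pics/scene4z.png',cv2.resize(cc['color'][60:200,240:400,::-1],None,fx=3.8,fy=3.8,interpolation=cv2.INTER_CUBIC))
s,ct=cap('top'); cv2.imwrite('pics/top4z.png',cv2.resize(ct['color'][140:240,100:230,::-1],None,fx=4,fy=4,interpolation=cv2.INTER_CUBIC))
th=np.radians(67.4); ex=np.array([np.cos(th),np.sin(th)]); ey=np.array([-ex[1],ex[0]])
for n,c2 in(('scene',cc),('top',ct),('wrist',c)):
    W=wworld(c) if n=='wrist' else world(c2); P=W.reshape(-1,3); X=(P[:,:2]-(550.8,153.9))@ex; Y=(P[:,:2]-(550.8,153.9))@ey
    for nm,zl,zh,xl,xh in(('held low',120,150,55,130),('b',70,100,40,74),('ab top',100,108,-5,80)):
        m=(P[:,2]>zl)&(P[:,2]<zh)&(X>xl)&(X<xh)&(abs(Y)<45)
        if m.sum()>10: print(n,nm,m.sum(),'Y',np.percentile(Y[m],[2,25,50,98]).round(1),'X',np.percentile(X[m],[2,50,98]).round(1))
```

```text
cmd [587.19 238.66 201.05] -22.48
t 16.25 ee [587.  237.8 200.3] ang -22.55 tilt 0.08 F [-0.1 -0.4 -3.7] gap 54.8
scene held low 175 Y [-30.2 -27.9 -26.6  21. ] X [ 73.   80.6 107.5]
scene b 94 Y [-30.1 -28.4 -27.2 -24.8] X [40.6 56.1 71.5]
scene ab top 357 Y [-28.1 -18.9  -2.3  25.9] X [ 1.3 36.5 71.3]
top held low 87 Y [-28.2 -16.2  -1.6  24.5] X [75.2 76.2 77.2]
top ab top 581 Y [-28.3 -13.6  -1.1  25. ] X [ 3.7 37.9 73.8]
wrist held low 799 Y [-24.4 -12.2   1.3  27. ] X [108.4 109.  109.4]
```

View pics/scene4z.png

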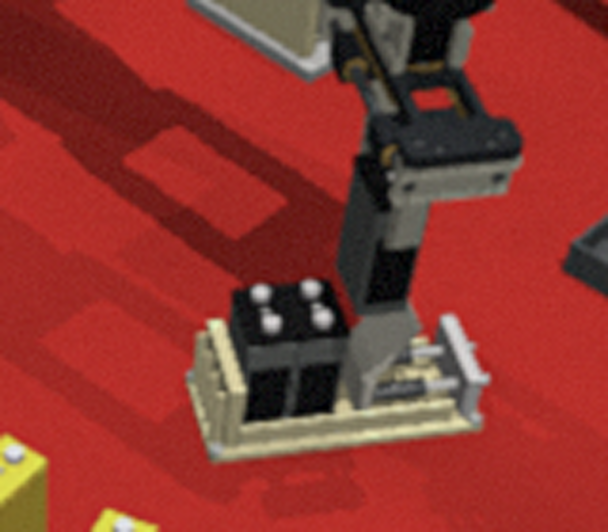

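View pics/w10.png

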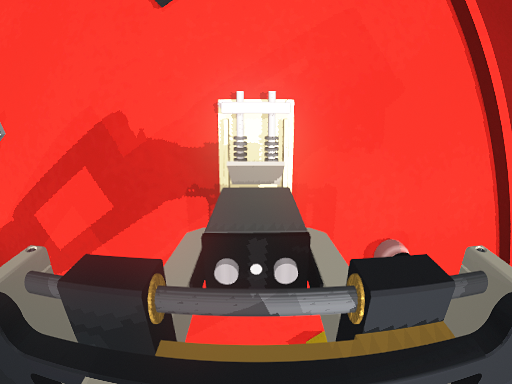

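The scene and top views agree that cell_c is about 2 mm clear of cell_b's face and in line across the row to within 0.5 mm. I'm lowering it onto the lip.

>>> move_arm(commands=[{"tx": 0, "ty": -0.015, "tz": 0.2, "rx": 0, "ry": 0, "rz": 0, "claw": -0.2}, {"tx": 0, "ty": -0.015, "tz": 0.5, "rx": 0, "ry": 0, "rz": 0, "claw": -0.2}, {"tx": 0, "ty": -0.015, "tz": 0.8, "rx": 0, "ry": 0, "rz": 0, "claw": -0.2}, {"tx": 0, "ty": -0.015, "tz": 1.1, "rx": 0, "ry": 0, "rz": 0, "claw": -0.2}, {"tx": 0, "ty": -0.015, "tz": 1.25, "rx": 0, "ry": 0, "rz": 0, "claw": -0.2}, {"tx": 0, "ty": -0.015, "tz": 1.25, "rx": 0, "ry": 0, "rz": 0, "claw": -0.2}])

```text
clock: 17.0
ee_pos: [586.7, 238.9, 162.1]
orientation: [[0.924, -0.382, -0.002], [-0.382, -0.924, -0.001], [-0.002, 0.001, -1.0]]
ft_force: [-0.1, -0.2, -3.6]
finger_gap: 54.6
```

>>> move_arm(commands=[{"tx": 0, "ty": 0, "tz": 0.15, "rx": 0, "ry": 0, "rz": 0, "claw": -0.2}, {"tx": 0, "ty": 0, "tz": 0.35, "rx": 0, "ry": 0, "rz": 0, "claw": -0.2}, {"tx": 0, "ty": 0, "tz": 0.55, "rx": 0, "ry": 0, "rz": 0, "claw": -0.2}, {"tx": 0, "ty": 0, "tz": 0.7, "rx": 0, "ry": 0, "rz": 0, "claw": -0.2}, {"tx": 0, "ty": 0, "tz": 0.7, "rx": 0, "ry": 0, "rz": 0, "claw": -0.2}])

```text
clock: 17.5
ee_pos: [587.0, 238.2, 141.7]
orientation: [[0.924, -0.383, -0.001], [-0.383, -0.924, -0.001], [-0.001, 0.002, -1.0]]
ft_force: [-0.9, -3.9, -2.7]
finger_gap: 54.4
```

Run:
```python
from h import *
p,a=log((0,-.015,1.25,0),(0,0,.7,0)); c=wcap('w11')
for t in terms(c,c['ee_pos'][2]+10,c['ee_pos'][2]+25): print(t[0])
s,cc=cap('scene'); cv2.imwrite('pics/scene5z.png',cv2.resize(cc['color'][60:200,240:400,::-1],None,fx=3.8,fy=3.8,interpolation=cv2.INTER_CUBIC))
```

```text
cmd [587.37 239.08 142.55] -22.48
t 17.5 ee [587.  238.2 141.7] ang -22.50 tilt 0.10 F [-0.9 -3.9 -2.7] gap 54.4
[226.0, 273.6]
[255.7, 268.7]
[285.9, 273.0]
```

View pics/scene5z.png

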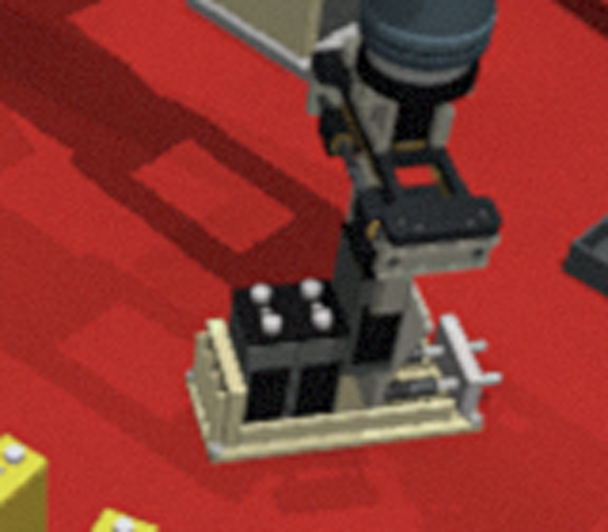

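The plate is being driven back: its rods stick out further and the spring force reads 4 N. I'm continuing down.

>>> move_arm(commands=[{"tx": 0, "ty": 0, "tz": 0.15, "rx": 0, "ry": 0, "rz": 0, "claw": -0.2}, {"tx": 0, "ty": 0, "tz": 0.35, "rx": 0, "ry": 0, "rz": 0, "claw": -0.2}, {"tx": 0, "ty": 0, "tz": 0.55, "rx": 0, "ry": 0, "rz": 0, "claw": -0.2}, {"tx": 0, "ty": 0, "tz": 0.75, "rx": 0, "ry": 0, "rz": 0, "claw": -0.2}, {"tx": 0, "ty": 0, "tz": 0.9, "rx": 0, "ry": 0, "rz": 0, "claw": -0.2}, {"tx": 0, "ty": 0, "tz": 0.9, "rx": 0, "ry": 0, "rz": 0, "claw": -0.2}])

```text
clock: 18.2
ee_pos: [586.4, 238.5, 114.3]
orientation: [[0.924, -0.383, -0.003], [-0.383, -0.924, -0.001], [-0.002, 0.002, -1.0]]
ft_force: [-0.9, -4.7, -4.8]
finger_gap: 54.8
```

Run:
```python
from h import *
p,a=log((0,0,.9,0)); c=wcap('w12')
for t in terms(c,c['ee_pos'][2]+10,c['ee_pos'][2]+25): print(t[0])
cc=dict(c); cc['ee_pos']=np.zeros(3); cc['ori']=np.eye(3); T=wworld(cc); Z=wworld(c)[...,2].reshape(-1); P=T.reshape(-1,3)
for lo,hi in((-45,-25),(25,45)):
    m=(Z>20)&(Z<27)&(P[:,0]>lo)&(P[:,0]<hi)&(P[:,1]<-25)&(P[:,1]>-90)
    print('rail',m.sum(),np.percentile(P[m,0],[2,50,98]).round(1))
s,cc=cap('scene'); cv2.imwrite('pics/scene6z.png',cv2.resize(cc['color'][60:200,240:400,::-1],None,fx=3.8,fy=3.8,interpolation=cv2.INTER_CUBIC))
```

```text
cmd [587.37 239.08 115.55] -22.48
t 18.2 ee [586.4 238.5 114.3] ang -22.49 tilt 0.16 F [-0.9 -4.7 -4.8] gap 54.8
[225.8, 273.5]
[255.7, 268.7]
[285.9, 273.0]
rail 267 [-36.8 -34.2 -31.6]
rail 252 [28.9 31.4 34. ]
```

View pics/scene6z.png

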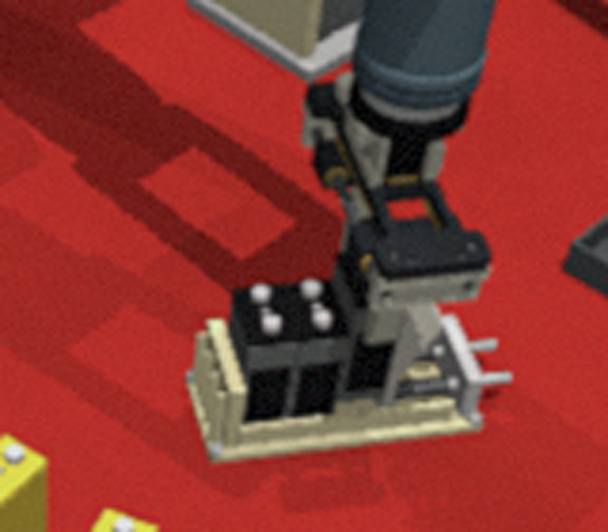

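View pics/w12.png

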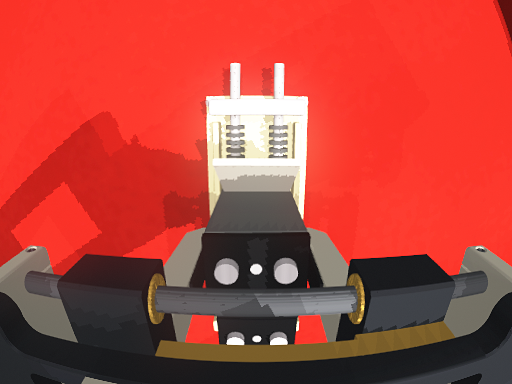

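>>> move_arm(commands=[{"tx": 0, "ty": 0, "tz": 0.12, "rx": 0, "ry": 0, "rz": 0, "claw": -0.2}, {"tx": 0, "ty": 0, "tz": 0.25, "rx": 0, "ry": 0, "rz": 0, "claw": -0.2}, {"tx": 0, "ty": 0, "tz": 0.4, "rx": 0, "ry": 0, "rz": 0, "claw": -0.2}, {"tx": 0, "ty": 0, "tz": 0.55, "rx": 0, "ry": 0, "rz": 0, "claw": -0.2}, {"tx": 0, "ty": 0, "tz": 0.65, "rx": 0, "ry": 0, "rz": 0, "claw": -0.2}, {"tx": 0, "ty": 0, "tz": 0.72, "rx": 0, "ry": 0, "rz": 0, "claw": -0.2}, {"tx": 0, "ty": 0, "tz": 0.78, "rx": 0, "ry": 0, "rz": 0, "claw": -0.2}, {"tx": 0, "ty": 0, "tz": 0.78, "rx": 0, "ry": 0, "rz": 0, "claw": -0.2}])

```text
clock: 19.1
ee_pos: [586.6, 238.5, 91.4]
orientation: [[0.924, -0.383, -0.002], [-0.383, -0.924, -0.001], [-0.002, 0.002, -1.0]]
ft_force: [-1.6, -5.5, -4.7]
finger_gap: 54.4
```

>>> move_arm(commands=[{"tx": 0, "ty": 0.02, "tz": 0.01, "rx": 0, "ry": 0, "rz": 0, "claw": -0.2}, {"tx": 0, "ty": 0.04, "tz": 0.01, "rx": 0, "ry": 0, "rz": 0, "claw": -0.2}, {"tx": 0, "ty": 0.06, "tz": 0.01, "rx": 0, "ry": 0, "rz": 0, "claw": -0.2}, {"tx": 0, "ty": 0.06, "tz": 0.01, "rx": 0, "ry": 0, "rz": 0, "claw": -0.2}])

```text
clock: 19.5
ee_pos: [586.3, 237.8, 91.4]
orientation: [[0.924, -0.383, -0.001], [-0.383, -0.924, 0.001], [-0.001, -0.0, -1.0]]
ft_force: [-1.9, -1.6, -6.7]
finger_gap: 54.9
```

>>> move_arm(commands=[{"tx": 0, "ty": 0.03, "tz": 0, "rx": 0, "ry": 0, "rz": 0, "claw": -0.2}, {"tx": 0, "ty": 0.06, "tz": 0, "rx": 0, "ry": 0, "rz": 0, "claw": -0.2}, {"tx": 0, "ty": 0.06, "tz": 0, "rx": 0, "ry": 0, "rz": 0, "claw": -0.2}])

```text
clock: 19.8
ee_pos: [586.4, 237.4, 91.8]
orientation: [[0.924, -0.383, 0.001], [-0.383, -0.924, 0.003], [-0.0, -0.003, -1.0]]
ft_force: [1.3, 5.6, -9.7]
finger_gap: 54.5
```

The row is tight, with the reaction reversing to +5.6 N. I'm easing off and lowering to the floor.

>>> move_arm(commands=[{"tx": 0, "ty": -0.05, "tz": 0.02, "rx": 0, "ry": 0, "rz": 0, "claw": -0.2}, {"tx": 0, "ty": -0.05, "tz": 0.05, "rx": 0, "ry": 0, "rz": 0, "claw": -0.2}, {"tx": 0, "ty": -0.05, "tz": 0.08, "rx": 0, "ry": 0, "rz": 0, "claw": -0.2}, {"tx": 0, "ty": -0.05, "tz": 0.08, "rx": 0, "ry": 0, "rz": 0, "claw": -0.2}])

```text
clock: 20.2
ee_pos: [587.1, 237.4, 90.5]
orientation: [[0.924, -0.382, 0.002], [-0.382, -0.924, 0.001], [0.001, -0.001, -1.0]]
ft_force: [-2.6, 1.0, 3.3]
finger_gap: 54.7
```

Run:
```python
from h import *
p,a=log((0,.0,.78,0),(0,.06,.01,0),(0,.06,0,0),(0,-.05,.08,0)); s=st()
```

```text
cmd [586.56 237.14  89.45] -22.48
t 20.2 ee [587.1 237.4  90.5] ang -22.48 tilt 0.10 F [-2.6  1.   3.3] gap 54.7
```

Cell_c is on the floor (Fz +3.3 N). I'm releasing and withdrawing.

>>> move_arm(commands=[{"tx": 0, "ty": 0, "tz": -0.02, "rx": 0, "ry": 0, "rz": 0, "claw": 0.25}, {"tx": 0, "ty": 0, "tz": -0.02, "rx": 0, "ry": 0, "rz": 0, "claw": 0.5}, {"tx": 0, "ty": 0, "tz": -0.02, "rx": 0, "ry": 0, "rz": 0, "claw": 0.8}, {"tx": 0, "ty": 0, "tz": -0.02, "rx": 0, "ry": 0, "rz": 0, "claw": 0.8}, {"tx": 0, "ty": 0, "tz": -0.4, "rx": 0, "ry": 0, "rz": 0, "claw": 0.8}, {"tx": 0, "ty": 0, "tz": -1.2, "rx": 0, "ry": 0, "rz": 0, "claw": 0.8}, {"tx": 0, "ty": 0, "tz": -2.2, "rx": 0, "ry": 0, "rz": 0, "claw": 0.8}, {"tx": 0, "ty": 0, "tz": -3.2, "rx": 0, "ry": 0, "rz": 0, "claw": 0.8}, {"tx": 0, "ty": 0, "tz": -4, "rx": 0, "ry": 0, "rz": 0, "claw": 1}, {"tx": 0, "ty": 0, "tz": -4.6, "rx": 0, "ry": 0, "rz": 0, "claw": 1}, {"tx": 0, "ty": 0, "tz": -4.6, "rx": 0, "ry": 0, "rz": 0, "claw": 1}, {"tx": 0, "ty": 0, "tz": -4.6, "rx": 0, "ry": 0, "rz": 0, "claw": 1}])

```text
clock: 21.4
ee_pos: [586.5, 237.1, 227.7]
orientation: [[0.924, -0.382, 0.001], [-0.382, -0.924, 0.0], [0.001, -0.0, -1.0]]
ft_force: [0.5, -0.7, -1.3]
finger_gap: 93.2
```

Run:
```python
from h import *
p,a=log((0,0,-4.6,0)); c=wcap('w13')
th=np.radians(67.4); ex=np.array([np.cos(th),np.sin(th)]); ey=np.array([-ex[1],ex[0]])
T=[wplane(c,*t[0],110.) for t in terms(c,102,116)]
for t in terms(c,102,116): print(t)
for t in T: print(((t[:2]-(550.8,153.9))@ex).round(1),((t[:2]-(550.8,153.9))@ey).round(1))
s,cc=cap('scene'); cv2.imwrite('pics/scene7z.png',cv2.resize(cc['color'][60:200,240:400,::-1],None,fx=3.8,fy=3.8,interpolation=cv2.INTER_CUBIC))
s,ct=cap('top','top7.png')
for n,c2 in(('scene',cc),('top',ct),('wrist',c)):
    W=wworld(c) if n=='wrist' else world(c2); P=W.reshape(-1,3); X=(P[:,:2]-(550.8,153.9))@ex; Y=(P[:,:2]-(550.8,153.9))@ey
    m=(P[:,2]>100)&(P[:,2]<107)&(X>-15)&(X<125)&(abs(Y)<45); print(n,'tops X',np.percentile(X[m],[1,99]).round(1),'Y',np.percentile(Y[m],[1,99]).round(1),'z',np.percentile(P[m,2],[5,50,95]).round(1), cv2.minAreaRect(np.stack([X[m],Y[m]],1).astype(np.float32))[1:])
    m=(P[:,2]>60)&(P[:,2]<70)&(X<8)&(X>-25)&(abs(Y)<45); print('   endplate X',np.percentile(X[m],[2,98]).round(1))
```

```text
cmd [586.56 237.14 227.45] -22.48
t 21.4 ee [586.5 237.1 227.7] ang -22.48 tilt 0.05 F [ 0.5 -0.7 -1.3] gap 93.2
([272.1, 195.1], 116, [598.9, 232.1, 109.5])
([239.6, 195.2], 119, [571.0, 243.5, 109.5])
([240.8, 231.4], 110, [557.3, 209.5, 109.1])
([271.6, 231.2], 112, [585.1, 198.3, 109.4])
([240.8, 263.3], 103, [543.0, 176.8, 108.9])
([270.3, 263.4], 103, [570.8, 165.5, 109.4])
90.8 -14.3
90.7 15.8
54.2 15.3
54.4 -14.5
18.8 15.9
18.7 -14.0
scene tops X [  0.8 107.7] Y [-29.3  26.2] z [101.5 104.4 106.6] ((60.667850494384766, 109.60375213623047), 88.08313751220703)
   endplate X [-11.9   4.4]
top tops X [  3.  109.7] Y [-28.7  25.4] z [102.4 104.8 106.6] ((55.15538787841797, 107.81430053710938), 89.60456085205078)
   endplate X [-11.1   3.4]
wrist tops X [  2.3 107.8] Y [-26.3  27.7] z [102.3 103.5 104.7] ((107.68358612060547, 55.492393493652344), 0.18784181773662567)
   endplate X [-10.5   1.2]
```

View pics/w13.png

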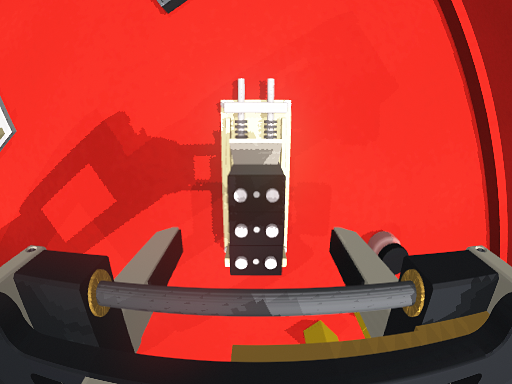

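View pics/scene7z.png

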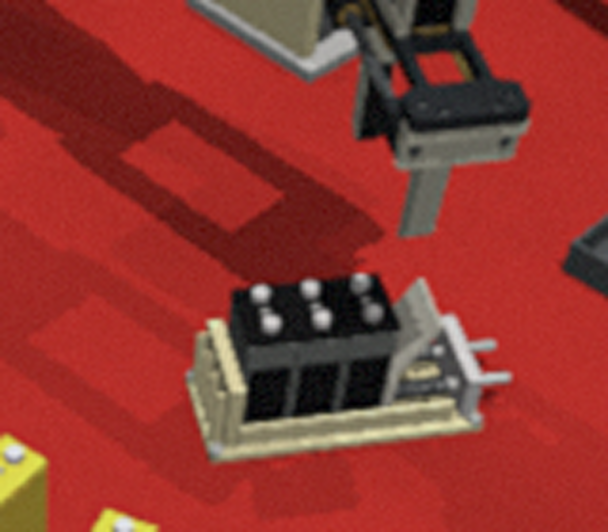

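View pics/top7.png

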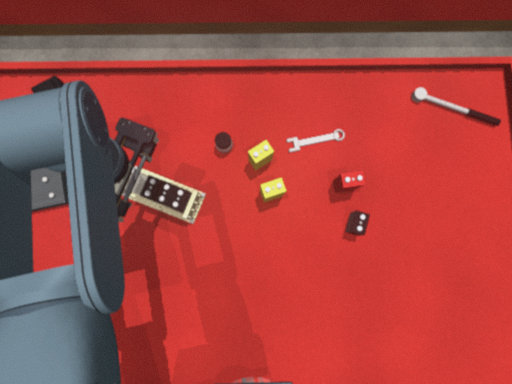

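The row is tight: centres are at about 18.8, 54.3 and 90.8 mm, 72 mm overall. The cells stand upright, the plate is back with its rods protruding, and the bystanders are where they were. I'm handing in.

```bash
python3 -c "
from bench import workorder; print(workorder.finish_job())"
```

```text
the job is handed in; nothing more can be done
None
```

I added cell_b and cell_c to the cradle, so all three tall cells stand in one row, clamped by the pressure plate. The job was handed in at about 21.5 s on the robot's clock; the hand-in reported no verdict.

- **How it went:** I set cell_b beside cell_a and slid both against the end plate until the force rose to 8 N with no motion. Cell_c went straight down on the plate's lip, driving the plate back, then closed against cell_b and onto the floor before release.
- **Row position:** In the last wrist picture, the centres are at about 18.8, 54.3 and 90.8 mm along the row. The outer two are 72.0 mm apart, so there is essentially no gap.
- **Upright and square:** The terminals measured 108.9–109.5 mm high and the cell tops about 103.5 mm, so the cells are flat on the floor. They are square to within about 0.5° and within about 1 mm of the centre line.
- **Pressure plate:** Its rods clearly protrude further than at the start. I did not measure its travel directly; the row's length implies about 16 mm.
- **Bystanders:** In the last top view, the short cell, wrench and jar look unmoved. I did not measure them again.
- **Disagreement:** The wrist camera read about 2 mm to one side across the jaws compared with the fixed cameras and the held cells. I corrected for this when placing. The three cameras differ by 1–2 mm on absolute positions, which is within their stated calibration.

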